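# Change over the air clamp on the terrazzo bench

### The job

The candle blocks in the air clamp have set. Shut off the clamp's air at the ball valve, slide the jaw all the way back, put the set blocks side by side on the floor of the empty clear tub, and stand the newly glued blocks waiting on the black mat in the clamp, upright on its bed with the glue seam parallel to the jaws so that the two halves will be pressed together. Then push the jaw up firm against the new blocks so that they sit tight against the fixed jaw, and turn the air fully on again; the jaw must never be open while the air is on, and do not disturb the tape roll, the cup or the jar.

Things in the scene. Friction and masses are not known exactly. Their poses are not given: they have to be found in the camera images.
- clamp: pneumatic glue-up clamp bolted to the bench, base plate 275 x 320 x 15 mm. Origin on the bench below the closed face of the sliding jaw, mid-length of the jaws; own x is the way the jaw opens (roughly away from the robot), y along the jaws, towards the valve. Behind the jaw: air cylinder (x 130 to 184, top z 62 mm), gauge on the pipe (x 153, y 95, top z 81 mm)
- clamp_bed (a point): middle of the place where blocks are clamped, on the bed (clamp x -20, y 0, z 15 mm), axes as the clamp's. Clamped blocks stand with centres at x 0, y -95 to 95, z 33 mm from here. The fixed jaw's face is at x -20 mm from here; it is 26 mm thick. Both jaws are 230 mm long and rise 33 mm above the bed, so a block's upper 33 mm stands clear
- jaw (a joint): slide of the jaw, m: 0 = closed on 40 mm blocks (start value, with the set blocks in it); 0.045 = fully back, at its stop; without blocks it could close on to -0.03. Friction about 6 N, stays where left. Jaw plate 20 mm thick, its face at clamp x = jaw value
- jaw_bar (a point): middle of the sliding jaw's grab bar: level steel bar 13 mm thick, 100 mm long along the clamp's y (posts at y -45 and 45 mm), 82 mm above the bench, 48 mm behind the jaw's face; free for 36 mm below. Grip it from above, pull or push along the clamp's x. Axes as the clamp's
- valve (a joint): angle of the ball valve's lever, rad: 0 = along the pipe (air on; points to the clamp's -x), 1.571 = across the pipe (air off; points to the clamp's +y, away from it). Shuts clockwise seen from above; hard stops at both ends. Friction about 0.35 Nm (5 N at the grip), stays where left. Starts 0 to 0.08
- valve_pivot (a point): the lever's vertical turning axis, 76 mm above the bench, at clamp x 75, y 150 mm; axes as the clamp's, does not turn with the lever
- valve_grip (a point): middle of the lever's black grip, 72 mm from the pivot, 76 mm above the bench; grip 62 mm long, 16 wide, 12 high. Own -x points from the pivot outwards along the lever
- cured1: set candle block, standing in the clamp at the start (own x along the clamp's x): two 20 mm halves, one terracotta, one white, with chips, glued face to face; 40 (own x, across the seam) x 44 (own y) x 66 mm tall (own z), 0.24 kg, black candle hole in the top. Origin at its centre. Either half may face either way. None if absent
- cured2: set candle block, standing in the clamp at the start (own x along the clamp's x): two 20 mm halves, one terracotta, one white, with chips, glued face to face; 40 (own x, across the seam) x 44 (own y) x 66 mm tall (own z), 0.24 kg, black candle hole in the top. Origin at its centre. Either half may face either way. None if absent
- cured3: set candle block, standing in the clamp at the start (own x along the clamp's x): two 20 mm halves, one terracotta, one white, with chips, glued face to face; 40 (own x, across the seam) x 44 (own y) x 66 mm tall (own z), 0.24 kg, black candle hole in the top. Origin at its centre. Either half may face either way. None if absent
- fresh1: newly glued candle block, standing on the bench on the black mat at the start, heading varies: two 20 mm halves, one terracotta, one white, with chips, glued face to face; 40 (own x, across the seam) x 44 (own y) x 66 mm tall (own z), 0.24 kg, black candle hole in the top. Origin at its centre. Either half may face either way. None if absent
- fresh2: newly glued candle block, standing on the bench on the black mat at the start, heading varies: two 20 mm halves, one terracotta, one white, with chips, glued face to face; 40 (own x, across the seam) x 44 (own y) x 66 mm tall (own z), 0.24 kg, black candle hole in the top. Origin at its centre. Either half may face either way. None if absent
- fresh3: newly glued candle block, standing on the bench on the black mat at the start, heading varies: two 20 mm halves, one terracotta, one white, with chips, glued face to face; 40 (own x, across the seam) x 44 (own y) x 66 mm tall (own z), 0.24 kg, black candle hole in the top. Origin at its centre. Either half may face either way. None if absent
- tub: loose open tub of clear plastic, empty at the start, 190 (own x) x 136 (own y) x 50 mm high with a rim 6 mm wider, walls and floor 3 mm, 0.25 kg. Origin at the centre of its underside, z up
- mat: black rubber mat, 260 (own x) x 190 (own y) mm, 1 mm, flat on the bench; only marks where the new blocks wait. Origin at its centre. Tub and mat lie on either side of the clamp, and which is on which side changes
- tape_roll: bystander: roll of brown tape lying flat, 96 mm wide, 48 mm high; origin at the centre of its underside
- mixing_cup: bystander: grey plastic cup, 68 mm wide, 85 mm high; origin at the centre of its underside
- pigment_jar: bystander: amber jar with a white cap, 60 mm wide, 70 mm high; origin at the centre of its underside

How it is judged:
By the outcome, as a careful person would: the job done as asked, in the order asked, and still so for the second after the job is handed in, with the robot touching nothing.
Of cured1, cured2, cured3 only 2 to 3 are there at a start; the rules pass over those that are not, and their reading is None.
Of fresh1, fresh2, fresh3 only 2 to 3 are there at a start; the rules pass over those that are not, and their reading is None.
At some moment in a run one of tub may be knocked a few centimetres aside while the robot is not near it.
It also fails if it takes over 210 s, if anything falls off the work surface, if the arm or the gripper's body presses on something with over 40 N, if the wrist force passes 120 N, or if a joint passes its speed limit or range.

### The arm

A 7-joint arm with a two-finger parallel gripper is mounted at the origin on the work surface. World frame = base frame: x ahead of the robot, y to its left, z up, the work surface at z = 0. Lengths are in mm, angles in rad, forces in N, time in s.
With the tool pointing down it reaches from about 400 to 875 mm from the base axis. Payload 4.4 kg.
Tool frame: the origin (TCP) lies at the very end of the fingers, on their centre line; the grasp point (between the pads) lies 19 mm behind it; y points along the fingers, x is the direction in which the jaws open and shut, and the axes are right-handed (so a half turn about y gives the same grasp; the last joint's range is limited). The gripper opens to 85 mm and grips with 20 to 120 N. Pads are 22 mm wide; open, the fingers measure 114 mm over their backs; the gripper's body (76 mm by 85 mm) begins 54 mm behind the grasp point. The pads swing forward as they close: fully open they stand 13 mm farther back than shut.
Start: joints at [1.125, 0.628, 0.038, 1.517, -0.027, 0.996, -0.02], TCP at [241.006, -603.684, 231.313] pointing down, gripper open.
Joint ranges: [-3.06, 3.06], [-0.37, 2.12], [-1.25, 1.32], [0.18, 2.47], [-1.1, 4.24], [0.23, 1.98], [-2.94, 2.94]. Speed limits (rad/s): [2.57, 2.57, 3.14, 3.14, 3.14, 3.14, 3.14].

### API

Orientations are given as [roll, pitch, yaw] about the fixed x, y, z axes, in that order (R = Rz(yaw) Ry(pitch) Rx(roll)).
In Python, from cell import readout, eyes, finish_job gives the robot as it stands. The module is installed in compiled form; this text tells all that it offers.
- The arm moves only by the tool apply_moves, never from a script. Its argument "commands" is a list that holds one entry, the list of rows, each a list of 6 numbers: the shift along the tool's x, y, z in units of 0.04 m (1.0 is 0.04 m), then the turn, a rotation vector about the tool's x, y, z in units of 5 degrees (1.0 is 5 degrees). A call has 1 to 8 rows; each row shifts and turns the pose as measured when the row begins, along the tool's axes as they then stand; what a row does not reach is not made up. A row lasts 1/12 s, in which the tool goes at most 41.7 mm and 7.16 degrees, less where a joint would pass 70% of its speed; a pose out of reach is approached as far as the arm can. A call with a number of a shift or a turn outside -1 to 1 is refused whole. A call with a gripper value outside its range is refused whole. "claw" is the finger opening in mm, from 0 to 85.4, set as the call begins (left out, the last holds). The fingers move at their own pace and stop on an object; the grip force is fixed at half the most. Time passes only in rows, so rows that do not move let the fingers close. It gives the time, the measured TCP pose, the force and the opening at its end, in the units of the state.
- readout.read_state(): the state, without advancing time (a new reading comes with each control period).
- eyes.get_image(name): name is "scene" or "top"; returns a dict with "image" (420x560x3 uint8, red, green, blue), "mtx" (3x3 intrinsics, pixels), "rvec" (rotation vector, rad) and "tvec" (3), from world to camera coordinates, as OpenCV has them. Camera axes: x right, y down, z forward; pixel columns grow to the right and rows downward; lengths in mm; the calibration is good to about 2 mm. A picture is of the moment at which its call begins. There is no depth.
- finish_job(): hands the job in, once; it reports no verdict.
The state is a dict: "clock": time; "qpos": joint angles; "qd": joint speeds; "tau": joint torques, N m; "eef_pos": TCP position; "tool_rot": TCP orientation; "force": force on the tool from outside, world axes, zero at the start; "torque": the same for the moment, N m; "width": finger opening in mm.
Only numpy, scipy, OpenCV 4.12 (cv2) and the standard library are available. Lean on these libraries where they do the work, as an engineer would, in place of code of your own. Each camera call takes 0.05 s, during which the arm holds its last target. There are 200 camera calls.

## Working session

There is one attempt and no reset: what is moved stays moved. The work goes in short steps, Python scripts to look and compute and a tool call to move; the robot and the scene stay as the last step left them, time stands still between calls to the robot, and variables do not carry over. Pictures are saved under pics/ and viewed, about 12 in all and at most 16, crops included, and the job is handed in when it is done.

Besides the shell and the picture viewer there is one more tool, called as name(argument=value, ...) on one line, values as JSON. apply_moves: Moves the arm, as the interface text tells. Shifts and turns lie within -1 to 1; 1 stands for 0.04 m of shift or 5 degrees of turn. Its arguments: {"type":"object","properties":{"commands":{"type":"array"},"claw":{"type":"number"}},"required":["commands"]}

```bash
mkdir -p pics; cat > h.py <<'E'
import numpy as np, cv2
from scipy.spatial.transform import Rotation as R
from cell import readout, eyes
def shot(n, save=None):
    d=eyes.get_image(n)
    if save: cv2.imwrite('pics/'+save+'.png', cv2.cvtColor(d['image'],cv2.COLOR_RGB2BGR))
    return d
def ray(d,uv,z):
    """pixel -> world point on plane z"""
    Rm=cv2.Rodrigues(np.array(d['rvec'],float))[0]; t=np.array(d['tvec'],float).ravel()
    c=-Rm.T@t; v=Rm.T@np.linalg.inv(np.array(d['mtx']))@np.array([uv[0],uv[1],1.])
    return c+v*(z-c[2])/v[2]
def proj(d,P):
    return cv2.projectPoints(np.array(P,float).reshape(-1,3),np.array(d['rvec'],float),np.array(d['tvec'],float),np.array(d['mtx'],float),None)[0].reshape(-1,2)
E
python3 - <<'E'
from h import *
s=readout.read_state(); print(s)
for n in('scene','top'):
    d=shot(n,n+'0'); Rm=cv2.Rodrigues(np.array(d['rvec'],float))[0]; print(n,-Rm.T@np.array(d['tvec']).ravel(),d['mtx'])
E
```

```text
{'clock': 0.0, 'qpos': array([ 1.12519967,  0.62932409,  0.03845025,  1.51838099, -0.02698864,
        0.99632255, -0.02002456]), 'qd': array([ 4.33081484e-04, -4.07788856e-04,  3.65529001e-04,  3.12312882e-04,
        6.82029198e-04, -6.22821896e-05,  2.47864509e-04]), 'tau': array([-4.83693111e-04, -5.63405764e+01,  1.22578505e+00, -1.93444723e+01,
        1.10277216e-02,  1.04501290e-02,  1.09567156e-05]), 'eef_pos': array([ 240.7577164 , -603.08040301,  230.39939104]), 'tool_rot': array([-1.57083541,  0.00191632, -1.19102509]), 'force': array([0.25856891, 0.36288075, 0.19736024]), 'torque': array([-0.00407344,  0.01818076, -0.00960226]), 'width': 85.25238005005806}
scene [1159.40588303 -984.28548313 1057.06068645] [[522.12831617   0.         272.83175923]
 [  0.         522.12831617 209.32318559]
 [  0.           0.           1.        ]]
top [ 418.01591023  -29.68981393 1081.16121908] [[412.31624945   0.         277.84371062]
 [  0.         412.31624945 210.69736374]
 [  0.           0.           1.        ]]
```

View pics/top0.png

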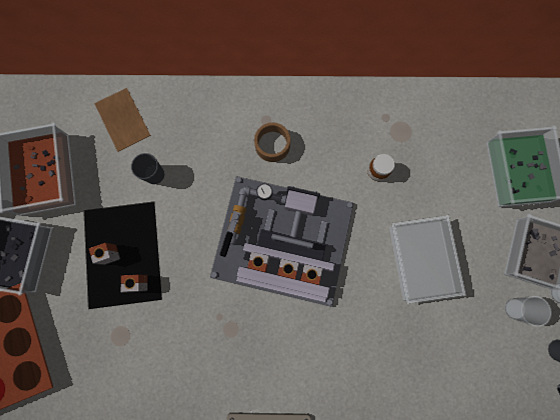

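View pics/scene0.png

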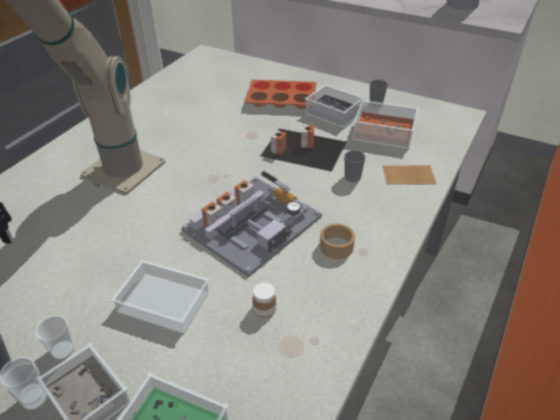

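The mat with 2 new blocks (holes about (99,253) and (130,283)) is on the left (+y). The tub, around (428,258), is on the right. The clamp holds 3 set blocks with holes at (258,261), (288,268) and (312,274). Next I'll measure.

```bash
python3 - <<'E'
from h import *
d=shot('top'); im=d['image']; 
crop=im[170:315,200:370]; cv2.imwrite('pics/c1.png',cv2.cvtColor(cv2.resize(crop,None,fx=4,fy=4,interpolation=cv2.INTER_CUBIC),cv2.COLOR_RGB2BGR))
crop=im[190:315,70:180]; a=cv2.resize(crop,None,fx=4,fy=4,interpolation=cv2.INTER_CUBIC)
hsv=cv2.cvtColor(im,cv2.COLOR_RGB2HSV)
# tub crop
b=cv2.resize(im[205:310,380:475],None,fx=4,fy=4,interpolation=cv2.INTER_CUBIC)
c=np.zeros((500,440+380,3),np.uint8); c[:500,:440]=a; c[:420,440:]=b
cv2.imwrite('pics/c2.png',cv2.cvtColor(c[:,:800],cv2.COLOR_RGB2BGR))
E
```

```text
(no output)
```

View pics/c1.png

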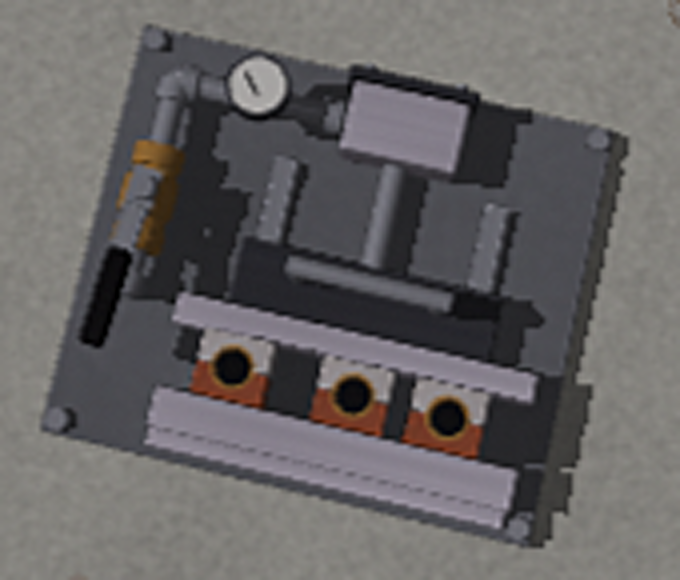

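View pics/c2.png

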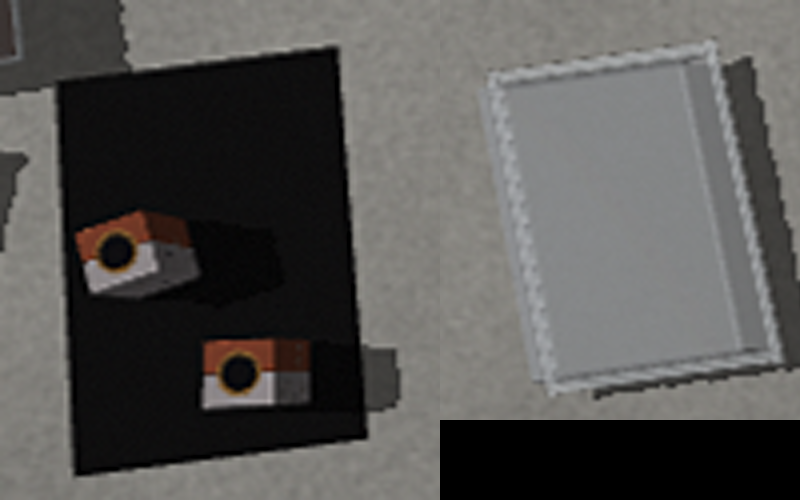

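c1 (clamp, 4x): block holes at (233,367), (353,396) and (448,417). The bar runs (288,262)–(450,302), and the lever grip is at about (105,297). c2: new-block holes at (116,252) and (239,373), with the tub rim corners visible. Next I'll work out positions from these.

```bash
cat >> h.py <<'E'
def holes(im,roi):
    """orange-ring + hole centres: contours of saturated yellow-brown ring"""
    x0,y0,x1,y1=roi; h=cv2.cvtColor(cv2.resize(im[y0:y1,x0:x1],None,fx=4,fy=4,interpolation=cv2.INTER_CUBIC),cv2.COLOR_RGB2HSV)
    m=cv2.inRange(h,(0,0,0),(180,255,45)); out=[]
    for c in cv2.findContours(m,cv2.RETR_LIST,cv2.CHAIN_APPROX_NONE)[0]:
        a=cv2.contourArea(c)
        if 600<a<2200:
            (cx,cy),r=cv2.minEnclosingCircle(c)
            if a>0.7*np.pi*r*r: out.append(((cx+.5)/4-.5+x0,(cy+.5)/4-.5+y0))
    return out
E
python3 - <<'E'
from h import *
d=shot('top'); s=shot('scene'); im=d['image']
f=lambda p,o,z: ray(d,((p[0]+.5)/4-.5+o[0],(p[1]+.5)/4-.5+o[1]),z)[:2].round(1)
C=(200,170);M=(70,190);T=(270,205)
H=[ray(d,h,81)[:2] for h in sorted(holes(im,(200,170,370,315)))]; print('cured holes',np.round(H,1))
Hm=[f(p,C,81) for p in((233,367),(353,396),(448,417))]; print('by eye',Hm)
print('yaw of y',np.degrees(np.arctan2(-(Hm[0]-Hm[2])[0],(Hm[0]-Hm[2])[1])))
a,b=f((288,262),C,82),f((450,302),C,82); print('bar',a,b,(a+b)/2,np.linalg.norm(a-b))
a,b=f((176,306),C,48),f((537,386),C,48); print('jaw mid top ends',a,b,(a+b)/2,np.linalg.norm(a-b),np.degrees(np.arctan2(-(a-b)[0],(a-b)[1])))
a,b=f((152,408),C,48),f((514,485),C,48); print('fixed jaw ends',a,b,(a+b)/2,np.linalg.norm(a-b),np.degrees(np.arctan2(-(a-b)[0],(a-b)[1])))
P=[f(p,C,15) for p in((146,25),(628,134),(541,548),(42,432))];print('plate',P,np.linalg.norm(P[0]-P[1]),np.linalg.norm(P[1]-P[2]))
print('lever grip',f((105,297),C,82))
print('fresh holes',[f(p,M,67) for p in((116,252),(239,373))])
P=[f(p,M,67) for p in((78,232),(147,211),(160,272),(92,295))];print('fresh1 corners',P)
P=[f(p,M,67) for p in((203,342),(274,340),(275,408),(201,408))];print('fresh2 corners',P)
P=[f(p,T,50) for p in((487,75),(716,42),(783,360),(549,393))];print('tub rim',P,np.mean(P,0),[np.linalg.norm(P[i]-P[i-1]) for i in range(4)],[np.degrees(np.arctan2(*(P[i]-P[i-1])[::-1])) for i in range(4)])
E
```

```text
cured holes [[468.6  30.1]
 [452.4 -42.7]
 [439.9 -99.8]]
by eye [array([468.6,  29.5]), array([452.1, -43. ]), array([ 440.4, -100. ])]
yaw of y -12.284977399907865
bar [532.4  -2.7] [ 509.2 -101.2] [520.8  -51.95] 101.19530621525881
jaw mid top ends [507.8  68. ] [ 460.8 -157.5] [484.3  -44.75] 230.34593549702586 -11.773362048663406
fixed jaw ends [444.3  81.2] [ 400.3 -142.7] [422.3  -30.75] 228.1824051060905 -11.117880301069516
plate [array([697.8,  96.3]), array([ 627.2, -223. ]), array([ 361., -163.]), array([429.1, 154.7])] 327.01200283781634 272.8780680084056
lever grip [509.8 108.1]
fresh holes [array([485.9, 423.5]), array([413.5, 341.9])]
fresh1 corners [array([497.9, 448.1]), array([511.4, 406.5]), array([474. , 395.2]), array([459.4, 436. ])]
fresh2 corners [array([431.8, 365.3]), array([433.6, 322. ]), array([392.9, 318.4]), array([392.3, 363.4])]
tub rim [array([ 569.3, -303. ]), array([ 592. , -447.8]), array([ 395.7, -477. ]), array([ 374.1, -333.9])] [ 482.775 -390.425] [np.float64(197.63058973752007), np.float64(146.56851640103343), np.float64(198.45989519295833), np.float64(144.7210074591799)] [np.float64(8.995234444650254), np.float64(-81.09037372026076), np.float64(-171.5391838568974), np.float64(98.58362148011393)]
```

```bash
cat >> h.py <<'E'
def down(yaw): return R.from_euler('xyz',[-90,0,yaw],degrees=True)
O=np.array([474.,-42.]); CY=-12.4
ux=np.array([np.cos(np.radians(CY)),np.sin(np.radians(CY))]); uy=np.array([-ux[1],ux[0]])
cl=lambda x,y: O+x*ux+y*uy
def plan(*wps, step=38., ang=4.8, nmin=1):
    """rows (tool axes, move units) through waypoints (x,y,z,yaw deg) from the present pose"""
    s=readout.read_state(); p=np.array(s['eef_pos']); r=R.from_euler('xyz',s['tool_rot']); rows=[]
    for x,y,z,yaw in wps:
        q=np.array([x,y,z],float); rt=down(yaw)
        d=(r.inv()*rt).as_rotvec(degrees=True)
        y0=np.degrees(r.as_euler('xyz')[2])
        n=max(nmin,int(np.ceil(np.linalg.norm(q-p)/step)),int(np.ceil(np.linalg.norm(d)/ang)))
        for i in range(n):
            dr=d/n; dp=r.inv().apply((q-p)/(n-i))
            rows.append(np.r_[dp/40,dr/5]); p=p+(q-p)/(n-i); r=r*R.from_rotvec(dr,degrees=True)
        p,r=q,rt
    print('at',np.round(s['eef_pos'],1),np.degrees(s['tool_rot']).round(1),'w',round(s['width'],1),'F',np.round(s['force'],1),'t',round(s['clock'],2))
    for i in range(0,len(rows),8): print('[['+','.join('['+','.join(f'{v+0:.2g}' if abs(v)>=.005 else '0' for v in x)+']' for x in rows[i:i+8])+']]')
E
python3 - <<'E'
from h import *
g=cl(75,150)+72*(-np.cos(.05)*ux+np.sin(.05)*uy); print(g)
plan((*g,140,77.6-3))
E
```

```text
[510.00092322 107.35186899]
at [ 240.9 -603.4  230.9] [-90.    0.  -68.2] w 85.5 F [ 0.2  0.4 -0.1] t 0.25
[[[-0.47,0.076,0.43,0,-0.95,0],[-0.43,0.076,0.47,0,-0.95,0],[-0.39,0.076,0.5,0,-0.95,0],[-0.35,0.076,0.53,0,-0.95,0],[-0.3,0.076,0.56,0,-0.95,0],[-0.25,0.076,0.58,0,-0.95,0],[-0.21,0.076,0.6,0,-0.95,0],[-0.16,0.076,0.61,0,-0.95,0]]]
[[[-0.1,0.076,0.62,0,-0.95,0],[-0.051,0.076,0.63,0,-0.95,0],[0,0.076,0.63,0,-0.95,0],[0.054,0.076,0.63,0,-0.95,0],[0.11,0.076,0.62,0,-0.95,0],[0.16,0.076,0.61,0,-0.95,0],[0.21,0.076,0.6,0,-0.95,0],[0.26,0.076,0.58,0,-0.95,0]]]
[[[0.3,0.076,0.56,0,-0.95,0],[0.35,0.076,0.53,0,-0.95,0],[0.39,0.076,0.5,0,-0.95,0],[0.43,0.076,0.46,0,-0.95,0],[0.47,0.076,0.43,0,-0.95,0],[0.5,0.076,0.39,0,-0.95,0],[0.53,0.076,0.34,0,-0.95,0],[0.56,0.076,0.3,0,-0.95,0]]]
[[[0.58,0.076,0.25,0,-0.95,0],[0.6,0.076,0.2,0,-0.95,0],[0.62,0.076,0.15,0,-0.95,0],[0.63,0.076,0.098,0,-0.95,0],[0.63,0.076,0.046,0,-0.95,0],[0.63,0.076,-0.0064,0,-0.95,0]]]
```

apply_moves(commands=[[[-0.47,0,0.43,0,-0.95,0],[-0.43,0,0.47,0,-0.95,0],[-0.39,0,0.5,0,-0.95,0],[-0.35,0,0.53,0,-0.95,0],[-0.3,0,0.56,0,-0.95,0],[-0.25,0,0.58,0,-0.95,0],[-0.21,0,0.6,0,-0.95,0],[-0.16,0,0.61,0,-0.95,0]]], claw=30)

```text
clock: 0.92
eef_pos: [308.9, -411.3, 228.6]
tool_rot: [-1.577, 0.001, -0.508]
force: [0.3, 0.4, -0.1]
width: 30.0
```

apply_moves(commands=[[[-0.1,0.08,0.62,0,-0.95,0],[-0.05,0.08,0.63,0,-0.95,0],[0,0.08,0.63,0,-0.95,0],[0.05,0.08,0.63,0,-0.95,0],[0.11,0.08,0.62,0,-0.95,0],[0.16,0.08,0.61,0,-0.95,0],[0.21,0.08,0.6,0,-0.95,0],[0.26,0.08,0.58,0,-0.95,0]]])

```text
clock: 1.58
eef_pos: [377.3, -211.9, 202.5]
tool_rot: [-1.579, 0.002, 0.187]
force: [0.7, 0.5, 0.3]
width: 29.9
```

apply_moves(commands=[[[0.3,0.08,0.56,0,-0.95,0],[0.35,0.08,0.53,0,-0.95,0],[0.39,0.08,0.5,0,-0.95,0],[0.43,0.08,0.46,0,-0.95,0],[0.47,0.08,0.43,0,-0.95,0],[0.5,0.08,0.39,0,-0.95,0],[0.53,0.08,0.34,0,-0.95,0],[0.56,0.08,0.3,0,-0.95,0]]])

```text
clock: 2.25
eef_pos: [439.5, -9.4, 175.3]
tool_rot: [-1.58, 0.006, 0.882]
force: [-0.0, 0.1, -0.0]
width: 30.0
```

```bash
python3 - <<'E'
from h import *
g=cl(75,150)+72*(-np.cos(.05)*ux+np.sin(.05)*uy)
plan((*g,120,77.6-3))
E
```

```text
at [439.5  -9.4 175.3] [-90.5   0.3  50.5] w 30.0 F [-0.   0.1 -0. ] t 2.25
[[[0.56,0.23,0.085,0.015,-0.8,-0.015],[0.57,0.23,0.045,0.015,-0.8,-0.015],[0.57,0.23,0,0.015,-0.8,-0.015],[0.57,0.23,-0.036,0.015,-0.8,-0.015],[0.56,0.23,-0.076,0.015,-0.8,-0.015],[0.56,0.23,-0.12,0.015,-0.8,-0.015]]]
```

apply_moves(commands=[[[0.56,0.23,0.08,0.02,-0.8,-0.02],[0.57,0.23,0.04,0.02,-0.8,-0.02],[0.57,0.23,0,0.02,-0.8,-0.02],[0.57,0.23,-0.04,0.02,-0.8,-0.02],[0.56,0.23,-0.08,0.02,-0.8,-0.02],[0.56,0.23,-0.12,0.02,-0.8,-0.02],[0,0,0,0,0,0]]])

```text
clock: 2.83
eef_pos: [514.9, 119.9, 117.9]
tool_rot: [-1.573, -0.008, 1.331]
force: [0.7, 0.2, 1.6]
width: 30.1
```

```bash
python3 - <<'E'
from h import *
g=cl(75,150)+72*(-np.cos(.05)*ux+np.sin(.05)*uy)
plan((*g,60,77.6-3))
d=shot('scene'); u=proj(d,[*g,80])[0].astype(int); print(u)
c=d['image'][u[1]-60:u[1]+60,u[0]-80:u[0]+80]; 
t=shot('top'); v=proj(t,[*g,80])[0].astype(int); c2=t['image'][v[1]-60:v[1]+60,v[0]-50:v[0]+50]
o=np.hstack([cv2.resize(x,None,fx=3,fy=3,interpolation=cv2.INTER_CUBIC) for x in (c,c2)])
cv2.imwrite('pics/v1.png',cv2.cvtColor(o,cv2.COLOR_RGB2BGR))
E
```

```text
at [514.9 119.9 117.9] [-90.1  -0.5  76.3] w 30.1 F [0.7 0.2 1.6] t 2.83
[[[-0.17,0.72,0.024,0.011,0.17,0.049],[-0.17,0.72,0.02,0.011,0.17,0.049]]]
[268 176]
```

View pics/v1.png

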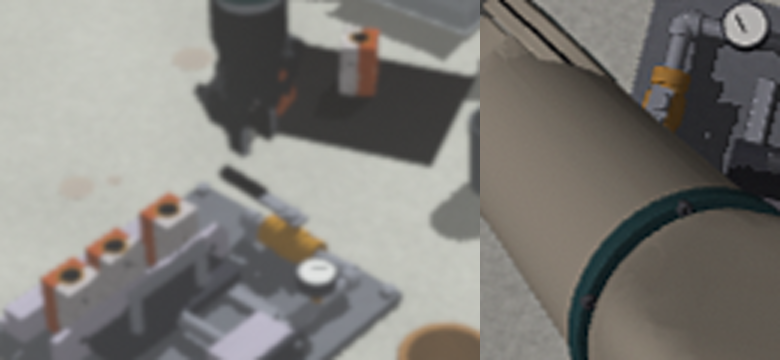

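The scene view shows the open gripper just above the lever's black grip at crop (243,182). I'll correct sideways, then descend over it.

apply_moves(commands=[[[-0.33,0,0.04,0,0.34,0.1],[0,0,0,0,0,0],[0,0.4,0,0,0,0],[0,0.4,0,0,0,0],[0,0,0,0,0,0]]])

```text
clock: 3.35
eef_pos: [506.6, 94.0, 87.8]
tool_rot: [-1.575, 0.012, 1.281]
force: [-0.5, -0.7, 0.4]
width: 30.0
```

```bash
python3 - <<'E'
from h import *
g=cl(75,150)+72*(-np.cos(.05)*ux+np.sin(.05)*uy); print(g)
plan((*g,60,77.6-3))
E
```

```text
[510.00092322 107.35186899]
at [506.6  94.   87.8] [-90.3   0.7  73.4] w 30.0 F [-0.5 -0.7  0.4] t 3.35
[[[0.35,0.69,0.017,0.049,-0.24,-0.13]]]
```

apply_moves(commands=[[[0,0,0,0,0,0],[0,0,0,0,0,0]]])

```text
clock: 3.52
eef_pos: [506.1, 91.6, 88.7]
tool_rot: [-1.575, 0.014, 1.278]
force: [-0.2, -0.3, -0.6]
width: 30.2
```

apply_moves(commands=[[[0.3,0,0,0,-0.2,-0.1]]])

```text
clock: 3.6
eef_pos: [509.2, 100.6, 89.2]
tool_rot: [-1.576, 0.008, 1.293]
force: [0.2, -0.4, -0.6]
width: 29.8
```

apply_moves(commands=[[[0,0,0,0,0,0]]])

```text
clock: 3.68
eef_pos: [510.6, 103.3, 90.3]
tool_rot: [-1.578, 0.003, 1.295]
force: [0.8, 1.0, -0.1]
width: 29.9
```

apply_moves(commands=[[[0,0,0,0,0,0]]])

```text
clock: 3.77
eef_pos: [510.9, 103.5, 90.8]
tool_rot: [-1.578, 0.003, 1.295]
force: [0.5, 0.4, -0.2]
width: 30.0
```

apply_moves(commands=[[[0.1,0.35,0,0.1,0,0],[0,0.3,0,0,0,0],[0,0.1,0,0,0,0],[0,0,0,0,0,0]]])

```text
clock: 4.1
eef_pos: [514.4, 109.3, 62.3]
tool_rot: [-1.574, -0.001, 1.296]
force: [-0.2, -0.4, 0.3]
width: 30.2
```

```bash
python3 - <<'E'
import re
s=open('h.py').read()
s=s.replace("""        for i in range(n):
            dr=d/n; dp=r.inv().apply((q-p)/(n-i))
            rows.append(np.r_[dp/40,dr/5]); p=p+(q-p)/(n-i); r=r*R.from_rotvec(dr,degrees=True)
""","""        w=np.ones(n+1); w[-1]=.3; w[-2]=.7; w/=w.sum(); st=q-p
        for k in w:
            dr=d*k; dp=r.inv().apply(st*k)
            rows.append(np.r_[dp/40,dr/5]); p=p+st*k; r=r*R.from_rotvec(dr,degrees=True)
""")
open('h.py','w').write(s)
E
python3 - <<'E'
from h import *
pv=cl(75,150)
arc=lambda a,rr=72: (*(pv+rr*(-np.cos(a)*ux+np.sin(a)*uy)),60,77.6-np.degrees(a))
s=readout.read_state(); p=s['eef_pos'][:2]-pv; print('lever ang of tcp',np.arctan2(p@uy,-(p@ux)),np.linalg.norm(p))
plan(arc(.05),*[arc(a) for a in np.linspace(.05,1.6,18)[1:]],nmin=0)
E
```

```text
lever ang of tcp 0.09379067235954482 68.36167372038291
at [514.4 109.3  62.3] [-90.2  -0.   74.3] w 30.2 F [-0.2 -0.4  0.3] t 4.1
[[[-0.053,0.04,0.065,0.024,-0.066,0],[-0.023,0.017,0.028,0.01,-0.028,0],[0.082,0,0,0,0.52,0],[0.057,0,0,0,0.37,0],[0.025,0,0,0,0.16,0],[0.082,0,0,0,0.52,0],[0.057,0,0,0,0.37,0],[0.025,0,0,0,0.16,0]]]
[[[0.082,0,0,0,0.52,0],[0.057,0,0,0,0.37,0],[0.025,0,0,0,0.16,0],[0.082,0,0,0,0.52,0],[0.057,0,0,0,0.37,0],[0.025,0,0,0,0.16,0],[0.082,0,0,0,0.52,0],[0.057,0,0,0,0.37,0]]]
[[[0.025,0,0,0,0.16,0],[0.082,0,0,0,0.52,0],[0.057,0,0,0,0.37,0],[0.025,0,0,0,0.16,0],[0.082,0,0,0,0.52,0],[0.057,0,0,0,0.37,0],[0.025,0,0,0,0.16,0],[0.082,0,0,0,0.52,0]]]
[[[0.057,0,0,0,0.37,0],[0.025,0,0,0,0.16,0],[0.082,0,0,0,0.52,0],[0.057,0,0,0,0.37,0],[0.025,0,0,0,0.16,0],[0.082,0,0,0,0.52,0],[0.057,0,0,0,0.37,0],[0.025,0,0,0,0.16,0]]]
[[[0.082,0,0,0,0.52,0],[0.057,0,0,0,0.37,0],[0.025,0,0,0,0.16,0],[0.082,0,0,0,0.52,0],[0.057,0,0,0,0.37,0],[0.025,0,0,0,0.16,0],[0.082,0,0,0,0.52,0],[0.057,0,0,0,0.37,0]]]
[[[0.025,0,0,0,0.16,0],[0.082,0,0,0,0.52,0],[0.057,0,0,0,0.37,0],[0.025,0,0,0,0.16,0],[0.082,0,0,0,0.52,0],[0.057,0,0,0,0.37,0],[0.025,0,0,0,0.16,0],[0.082,0,0,0,0.52,0]]]
[[[0.057,0,0,0,0.37,0],[0.025,0,0,0,0.16,0],[0.082,0,0,0,0.52,0],[0.057,0,0,0,0.37,0],[0.025,0,0,0,0.16,0]]]
```

apply_moves(commands=[[[0.1,0.05,0.06,0,0.6,0],[0.15,0,0,0,0.95,0],[0.15,0,0,0,0.95,0],[0.15,0,0,0,0.95,0],[0.15,0,0,0,0.95,0],[0.15,0,0,0,0.95,0]]], claw=26)

```text
clock: 4.6
eef_pos: [522.1, 126.0, 60.0]
tool_rot: [-1.578, 0.024, 0.803]
force: [-3.1, -3.0, -0.2]
width: 25.9
```

```bash
cat >> h.py <<'E'
def lev():
    s=readout.read_state(); p=s['eef_pos'][:2]-cl(75,150); print('tcp about pivot: ang',np.degrees(np.arctan2(p@uy,-(p@ux))).round(1),'r',np.linalg.norm(p).round(1),'tool ang',(77.6-np.degrees(s['tool_rot'][2])).round(1),s['eef_pos'].round(1),s['force'].round(1))
E
python3 -c "
from h import *
lev()"
```

```text
tcp about pivot: ang 20.9 r 68.6 tool ang 31.6 [522.1 126.   60. ] [-3.1 -3.  -0.2]
```

apply_moves(commands=[[[0.25,0,0.05,0,0.4,-0.15],[0.25,0,0.05,0,0.5,-0.15],[0.22,0,0,0,0.8,0],[0.22,0,0,0,0.8,0],[0.22,0,0,0,0.8,0],[0.22,0,0,0,0.8,0]]])

```text
clock: 5.1
eef_pos: [549.1, 150.9, 59.7]
tool_rot: [-1.587, 0.03, 0.422]
force: [-3.7, -2.8, 2.5]
width: 26.3
```

```bash
python3 -c "
from h import *
lev()"
```

```text
tcp about pivot: ang 51.7 r 69.5 tool ang 53.4 [549.1 150.9  59.7] [-3.7 -2.8  2.5]
```

apply_moves(commands=[[[0.22,0,0.03,0.1,0.9,-0.2],[0.22,0,0.03,0.1,0.9,-0.2],[0.22,0,0,0,0.9,0],[0.22,0,0,0,0.9,0],[0.22,0,0,0,0.9,0],[0.22,0,0,0,0.9,0]]])

```text
clock: 5.6
eef_pos: [584.2, 158.3, 59.1]
tool_rot: [-1.585, 0.025, -0.071]
force: [-4.0, -2.1, 2.7]
width: 26.1
```

```bash
python3 -c "
from h import *
lev()"
```

```text
tcp about pivot: ang 81.5 r 70.1 tool ang 81.6 [584.2 158.3  59.1] [-4.  -2.1  2.7]
```

apply_moves(commands=[[[0.22,0,0.03,0.1,0.8,-0.2],[0.22,0,0.03,0.1,0.6,-0.1],[0.22,0,0,0,0.2,0],[0.22,0,0,0,0,0]]])

```text
clock: 5.93
eef_pos: [597.7, 157.5, 57.8]
tool_rot: [-1.582, 0.04, -0.217]
force: [-18.9, 3.2, 14.0]
width: 26.0
```

```bash
python3 -c "
from h import *
lev()"
```

```text
tcp about pivot: ang 92.4 r 71.4 tool ang 90.0 [597.7 157.5  57.8] [-18.9   3.2  14. ]
```

apply_moves(commands=[[[0.22,-0.05,0,0.1,0,-0.2],[-0.12,0,0,0,0,0],[0,-0.4,0,0,0,-0.2],[0,-0.8,0,0,0,0],[0,-0.6,0,0,0,0],[0,0,0,0,0,0]]])

```text
clock: 6.43
eef_pos: [590.0, 160.8, 132.6]
tool_rot: [-1.576, 0.031, -0.21]
force: [0.7, 0.3, -0.3]
width: 25.9
```

```bash
python3 - <<'E'
from h import *
lev()
plan((*cl(48,0),125,-12.4))
E
```

```text
tcp about pivot: ang 85.9 r 73.2 tool ang 89.7 [590.  160.8 132.6] [ 0.7  0.3 -0.3]
at [590.  160.8 132.6] [-90.3   1.8 -12.1] w 25.9 F [ 0.7  0.3 -0.3] t 6.43
[[[-0.095,0.04,-0.93,0.011,0.012,-0.06],[-0.094,0.038,-0.93,0.011,0.012,-0.06],[-0.094,0.037,-0.93,0.011,0.012,-0.06],[-0.093,0.036,-0.93,0.011,0.012,-0.06],[-0.092,0.034,-0.93,0.011,0.012,-0.06],[-0.064,0.023,-0.65,0.0077,0.0083,-0.042],[-0.027,0.0096,-0.28,0,0,-0.018]]]
```

apply_moves(commands=[[[-0.09,0.04,-0.93,0,0,-0.06],[-0.09,0.04,-0.93,0,0,-0.06],[-0.09,0.04,-0.93,0,0,-0.06],[-0.09,0.04,-0.93,0,0,-0.06],[-0.09,0.04,-0.93,0,0,-0.06],[-0.06,0.02,-0.65,0,0,-0.04],[-0.03,0.01,-0.28,0,0,0],[0,0,0,0,0,0]]], claw=45)

```text
clock: 7.1
eef_pos: [522.8, -55.2, 126.7]
tool_rot: [-1.566, -0.011, -0.202]
force: [-0.9, 0.2, 0.5]
width: 45.2
```

```bash
python3 - <<'E'
from h import *
plan((*cl(48,0),125,-12.4),(*cl(48,0),61,-12.4))
d=shot('scene'); u=proj(d,[*cl(48,40),60])[0].astype(int)
c=d['image'][u[1]-75:u[1]+75,u[0]-100:u[0]+100]
cv2.imwrite('pics/b1.png',cv2.cvtColor(cv2.resize(c,None,fx=4,fy=4,interpolation=cv2.INTER_CUBIC),cv2.COLOR_RGB2BGR))
E
```

```text
at [522.8 -55.2 126.7] [-89.7  -0.6 -11.6] w 45.2 F [-0.9  0.2  0.5] t 7.1
[[[-0.044,0.029,0.043,-0.043,0.12,0.085],[-0.019,0.013,0.018,-0.018,0.05,0.036],[0,0.8,0,0,0,0],[0,0.56,0,0,0,0],[0,0.24,0,0,0,0]]]
```

View pics/b1.png

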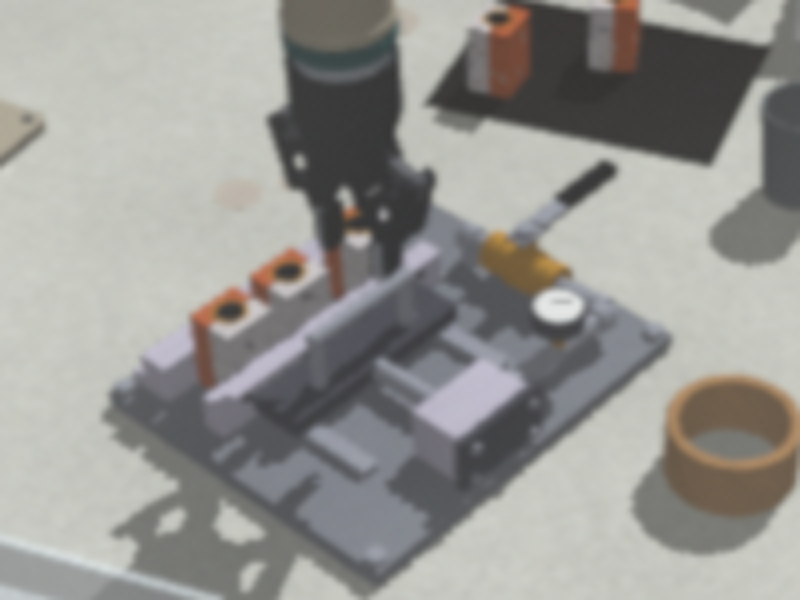

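The lever now points across the pipe: its black grip is at (587,184), pointing away from the plate. The gripper is above the bar. I'll descend and grip it.

apply_moves(commands=[[[-0.06,0.04,0.06,0,0.17,0.1],[0,0.8,0,0,0,0],[0,0.56,0,0,0,0],[0,0.2,0,0,0,0],[0,0,0,0,0,0]]])

```text
clock: 7.57
eef_pos: [527.4, -41.3, 62.6]
tool_rot: [-1.557, -0.009, -0.21]
force: [-0.1, -0.1, 0.7]
width: 44.9
```

apply_moves(commands=[[[0,0,0,0,0,0],[0,0,0,0,0,0],[0,0,0,0,0,0],[0,0,0,0,0,0]]], claw=5)

```text
clock: 7.9
eef_pos: [525.0, -37.8, 63.2]
tool_rot: [-1.558, -0.003, -0.206]
force: [3.8, -1.4, -16.3]
width: 11.1
```

```bash
python3 - <<'E'
from h import *
s=readout.read_state(); p=s['eef_pos'][:2]-O; print('clamp xy',p@ux,p@uy)
d=shot('scene');u=proj(d,[*cl(48,40),60])[0].astype(int)
px=lambda a,b:((a+.5)/4-.5+u[0]-100,(b+.5)/4-.5+u[1]-75)
for q in((587,184),(612,165),(562,202)):
    g=ray(d,px(*q),80)[:2]-cl(75,150); print('lever',np.degrees(np.arctan2(g@uy,-(g@ux))),np.linalg.norm(g))
plan((*cl(93,0),61,-12.4))
E
```

```text
clamp xy 48.911013301156146 15.039520927854978
lever 89.54150531211309 68.24418342696639
lever 89.3347867889347 99.34994892185155
lever 88.90421465469758 38.753937798760724
at [525.  -37.8  63.1] [-89.3  -0.1 -11.8] w 10.9 F [ 0.2  0.  -7.1] t 7.95
[[[0.55,0.025,-0.19,-0.074,0.057,0.015],[0.38,0.018,-0.13,-0.052,0.04,0.01],[0.17,0.0079,-0.057,-0.022,0.017,0]]]
```

apply_moves(commands=[[[0.3,0.05,0,0,0,0],[0.3,0,0,0,0,0],[0.3,0,0,0,0,0],[0.3,0,0,0,0,0]]])

```text
clock: 8.28
eef_pos: [558.2, -45.3, 63.1]
tool_rot: [-1.562, 0.024, -0.206]
force: [-7.2, 1.6, 3.1]
width: 11.1
```

```bash
cat >> h.py <<'E'
def cxy():
    s=readout.read_state(); p=s['eef_pos'][:2]-O; print('clamp xy',(p@ux).round(1),(p@uy).round(1),'F clamp',(s['force'][:2]@ux).round(1),(s['force'][:2]@uy).round(1),s['force'].round(1),np.degrees(s['tool_rot']).round(1),s['eef_pos'].round(1),'w',s['width'].round(1))
E
python3 -c "
from h import *
cxy()"
```

```text
Traceback (most recent call last):
  File "h.py", line 47, in cxy
    s=readout.read_state(); p=s['eef_pos'][:2]-O; print('clamp xy',(p@ux).round(1),(p@uy).round(1),'F clamp',(s['force'][:2]@ux).round(1),(s['force'][:2]@uy).round(1),s['force'].round(1),np.degrees(s['tool_rot']).round(1),s['eef_pos'].round(1),'w',s['width'].round(1))
                                                                                                                                                                                                                                                        ^^^^^^^^^^^^^^^^
AttributeError: 'float' object has no attribute 'round'
```

apply_moves(commands=[[[0.25,0,0,0,0,-0.2],[0.2,0,0,0,0,0],[0.2,0,0,0,0,0]]])

```text
clock: 8.53
eef_pos: [565.3, -46.9, 63.0]
tool_rot: [-1.567, 0.046, -0.207]
force: [-16.4, 2.7, 13.2]
width: 11.3
```

```bash
sed -i "s/,'w',s\['width'\].round(1))/,'w',round(s['width'],1))/" h.py; python3 -c "
from h import *
cxy()"
```

```text
clamp xy 90.2 14.8 F clamp -16.6 -0.9 [-16.4   2.7  13.2] [-89.8   2.6 -11.8] [565.3 -46.9  63. ] w 11.3
```

apply_moves(commands=[[[0.35,0,0,0,0,-0.5],[0.35,0,0,0,0,-0.2]]])

```text
clock: 8.7
eef_pos: [565.5, -47.1, 62.9]
tool_rot: [-1.574, 0.039, -0.206]
force: [-28.4, 6.4, 23.9]
width: 11.2
```

```bash
python3 -c "
from h import *
cxy()"
```

```text
clamp xy 90.5 14.6 F clamp -29.1 0.2 [-28.4   6.4  23.9] [-90.2   2.2 -11.8] [565.5 -47.1  62.9] w 11.2
```

apply_moves(commands=[[[-0.05,0,0,0,0,-0.2],[0,0,0,0,0,-0.2],[0,0,0,0,0,0],[0,0,0,0,0,0]]], claw=45)

```text
clock: 9.03
eef_pos: [562.4, -44.9, 66.5]
tool_rot: [-1.572, 0.002, -0.204]
force: [0.1, 0.0, -0.8]
width: 45.2
```

apply_moves(commands=[[[0,-0.5,0,0,0,0],[0,-0.9,0,0,0,0],[0,-0.6,0,0,0,0],[0,-0.2,0,0,0,0],[0,0,0,0,0,0]]], claw=72)

```text
clock: 9.45
eef_pos: [568.8, -45.9, 159.0]
tool_rot: [-1.571, -0.007, -0.206]
force: [-0.2, 0.1, -0.0]
width: 71.9
```

```bash
python3 - <<'E'
from h import *
cxy()
plan((439.9,-99.8,115,-12.4))
E
```

```text
clamp xy 93.4 16.5 F clamp -0.2 0.0 [-0.2  0.1 -0. ] [-90.   -0.4 -11.8] [568.8 -45.9 159. ] w 71.9
at [568.8 -45.9 159. ] [-90.   -0.4 -11.8] w 71.9 F [-0.2  0.1 -0. ] t 9.45
[[[-0.72,0.27,-0.49,0,0.03,0.019],[-0.72,0.27,-0.5,0,0.03,0.019],[-0.72,0.27,-0.5,0,0.03,0.019],[-0.5,0.19,-0.35,0,0.021,0.014],[-0.21,0.082,-0.15,0,0.009,0.0058]]]
```

apply_moves(commands=[[[-0.72,0.27,-0.5,0,0.03,0],[-0.72,0.27,-0.5,0,0.03,0],[-0.72,0.27,-0.5,0,0.03,0],[-0.45,0.19,-0.32,0,0.02,0],[-0.15,0.05,-0.1,0,0,0],[0,0,0,0,0,0],[0,0,0,0,0,0]]])

```text
clock: 10.03
eef_pos: [446.8, -98.8, 111.0]
tool_rot: [-1.566, -0.015, -0.216]
force: [1.0, 0.2, -0.3]
width: 71.9
```

```bash
python3 - <<'E'
from h import *
cxy()
plan((439.9,-99.8,115,-12.4),(439.9,-99.8,53,-12.4))
d=shot('scene','s1'); u=proj(d,[*cl(20,0),60])[0].astype(int)
c=d['image'][u[1]-75:u[1]+75,u[0]-100:u[0]+100]
cv2.imwrite('pics/b2.png',cv2.cvtColor(cv2.resize(c,None,fx=4,fy=4,interpolation=cv2.INTER_CUBIC),cv2.COLOR_RGB2BGR))
E
```

```text
clamp xy -14.4 -61.3 F clamp 0.9 0.4 [ 1.   0.2 -0.3] [-89.7  -0.9 -12.4] [446.8 -98.8 111. ] w 71.9
at [446.8 -98.8 111. ] [-89.7  -0.9 -12.4] w 71.9 F [ 1.   0.2 -0.3] t 10.03
[[[-0.11,-0.072,-0.042,-0.04,0,0.12],[-0.049,-0.03,-0.018,-0.017,0,0.053],[0,0.78,0,0,0,0],[0,0.54,0,0,0,0],[0,0.23,0,0,0,0]]]
```

View pics/b2.png

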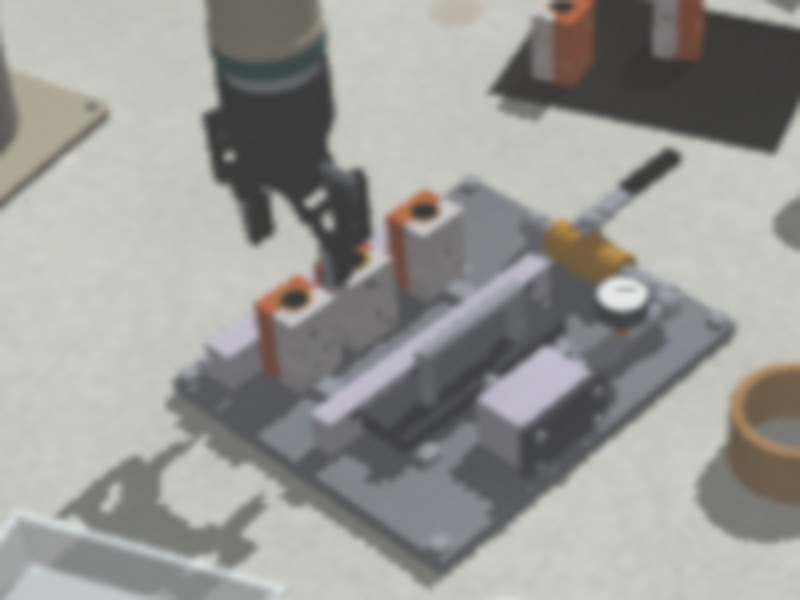

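The jaw is fully back and the three blocks still stand in place. The lever stays across at (650,172).

apply_moves(commands=[[[-0.16,0,-0.06,-0.06,0,0.17],[0,0,0,0,0,0],[0,0.6,0,0,0,0],[0,0.5,0,0,0,0],[0,0.25,0,0,0,0],[0,0,0,0,0,0],[0,0,0,0,0,0]]])

```text
clock: 10.67
eef_pos: [453.6, -96.1, 57.3]
tool_rot: [-1.568, -0.016, -0.208]
force: [1.0, -0.4, 1.1]
width: 71.7
```

```bash
python3 - <<'E'
from h import *
cxy()
plan((439.9,-99.8,53,-12.4))
E
```

```text
clamp xy -8.3 -57.3 F clamp 1.0 -0.2 [ 1.  -0.4  1.1] [-89.8  -0.9 -11.9] [453.6 -96.1  57.3] w 71.7
at [453.6 -96.1  57.3] [-89.8  -0.9 -11.9] w 71.7 F [ 1.  -0.4  1.1] t 10.67
[[[-0.22,0.071,-0.11,-0.027,0.072,0.13],[-0.095,0.031,-0.049,-0.012,0.031,0.056]]]
```

apply_moves(commands=[[[-0.3,0.1,-0.15,0,0.1,0.2],[-0.03,0,0,0,0,0]]])

```text
clock: 10.83
eef_pos: [440.4, -99.0, 53.7]
tool_rot: [-1.567, -0.0, -0.215]
force: [-0.8, -0.3, 0.7]
width: 71.8
```

apply_moves(commands=[[[0,0,0,0,0,0]]])

```text
clock: 10.92
eef_pos: [440.5, -99.0, 54.2]
tool_rot: [-1.567, -0.001, -0.216]
force: [-0.1, 1.2, -0.1]
width: 72.0
```

```bash
python3 - <<'E'
from h import *
cxy()
plan((439.9,-99.8,53,-12.4))
E
```

```text
clamp xy -20.5 -62.9 F clamp -0.4 1.1 [-0.1  1.2 -0.1] [-89.8  -0.  -12.4] [440.5 -99.   54.2] w 72.0
at [440.5 -99.   54.2] [-89.8  -0.  -12.4] w 72.0 F [-0.1  1.2 -0.1] t 10.92
[[[-0.0072,0.021,-0.016,-0.032,0.0063,0.0065],[0,0.0089,-0.0067,-0.014,0,0]]]
```

apply_moves(commands=[[[0,0.03,0,0,0,0],[0,0,0,0,0,0],[0,0,0,0,0,0],[0,0,0,0,0,0],[0,0,0,0,0,0]]], claw=30)

```text
clock: 11.33
eef_pos: [440.5, -99.6, 54.6]
tool_rot: [-1.567, -0.003, -0.217]
force: [0.2, -0.3, -3.2]
width: 39.0
```

apply_moves(commands=[[[0,-0.4,0,0,0,0],[0,-0.8,0,0,0,0],[0,-0.8,0,0,0,0],[0,-0.4,0,0,0,0],[0,0,0,0,0,0],[0,0,0,0,0,0]]])

```text
clock: 11.83
eef_pos: [440.8, -99.6, 152.8]
tool_rot: [-1.566, -0.002, -0.216]
force: [0.1, -0.3, -2.9]
width: 39.1
```

```bash
cat >> h.py <<'E'
def tub():
    """tub rim centre / yaw from bright edges inside a wide window of the top view"""
    d=shot('top'); x0,y0,x1,y1=375,195,480,325
    a=cv2.resize(d['image'][y0:y1,x0:x1],None,fx=4,fy=4,interpolation=cv2.INTER_CUBIC)
    h=cv2.cvtColor(a,cv2.COLOR_RGB2HSV); v=cv2.GaussianBlur(h[:,:,2],(5,5),0)
    m=((v>150)&(h[:,:,1]<40)).astype(np.uint8)*255
    m=cv2.morphologyEx(m,cv2.MORPH_OPEN,np.ones((3,3)))
    n,l,st,_=cv2.connectedComponentsWithStats(m)
    pts=np.concatenate([np.argwhere(l==i)[:,::-1] for i in range(1,n) if st[i,4]>80])
    w=np.array([ray(d,((p[0]+.5)/4-.5+x0,(p[1]+.5)/4-.5+y0),50)[:2] for p in pts]).astype(np.float32)
    r=cv2.minAreaRect(w); return r,d,a,m
E
python3 - <<'E'
from h import *
cxy()
r,d,a,m=tub(); print(r)
cv2.imwrite('pics/t1.png',cv2.cvtColor(np.hstack([a,cv2.cvtColor(m,cv2.COLOR_GRAY2RGB)])[:,:800],cv2.COLOR_RGB2BGR))
print(np.percentile(cv2.cvtColor(a,cv2.COLOR_RGB2HSV)[:,:,2],[50,80,90,95,99]))
E
```

```text
clamp xy -20.0 -63.4 F clamp 0.2 -0.3 [ 0.1 -0.3 -2.9] [-89.8  -0.1 -12.4] [440.8 -99.6 152.8] w 39.1
((483.149658203125, -389.3147277832031), (200.9440460205078, 149.08848571777344), 9.03824234008789)
[135. 140. 142. 149. 166.]
```

View pics/t1.png

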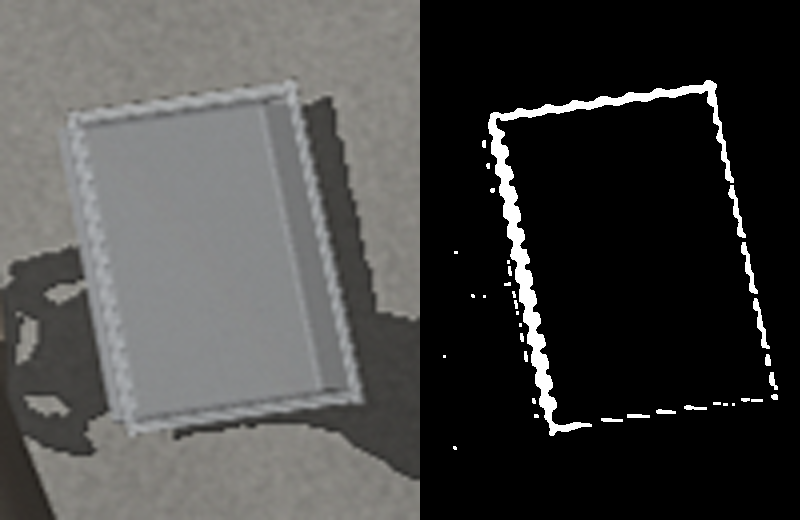

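The tub mask gives rim 201 x 149 mm (expected 202 x 148), centre (483,-389), long axis at +9°. The block is held, width 39 mm.

```bash
cat >> h.py <<'E'
def slot(c,a,k,s=58): return np.array(c)+k*s*np.array([np.cos(np.radians(a)),np.sin(np.radians(a))])
E
python3 - <<'E'
from h import *
t=slot((483.1,-389.3),9,1); print(t)
plan((*t,135,-81))
E
```

```text
[ 540.38592375 -380.22680103]
at [440.7 -99.6 152.4] [-89.8  -0.1 -12.4] w 39.1 F [ 0.6  0.9 -2.5] t 11.88
[[[0.26,0.028,-0.42,0,0.91,0],[0.3,0.028,-0.4,0,0.91,0],[0.33,0.028,-0.37,0,0.91,0],[0.35,0.028,-0.35,0,0.91,0],[0.38,0.028,-0.32,0,0.91,0],[0.41,0.028,-0.29,0,0.91,0],[0.43,0.028,-0.25,0,0.91,0],[0.45,0.029,-0.22,0,0.91,0]]]
[[[0.46,0.029,-0.18,0,0.91,0],[0.47,0.029,-0.14,0,0.91,0],[0.48,0.029,-0.11,0,0.91,0],[0.49,0.029,-0.067,0,0.91,0],[0.5,0.029,-0.027,0,0.91,0],[0.5,0.029,0.012,0,0.91,0],[0.35,0.02,0.036,0,0.64,0],[0.15,0.0087,0.024,0,0.27,0]]]
```

apply_moves(commands=[[[0.26,0.03,-0.42,0,0.91,0],[0.3,0.03,-0.4,0,0.91,0],[0.33,0.03,-0.37,0,0.91,0],[0.35,0.03,-0.35,0,0.91,0],[0.38,0.03,-0.32,0,0.91,0],[0.41,0.03,-0.29,0,0.91,0],[0.43,0.03,-0.25,0,0.91,0],[0.45,0.03,-0.22,0,0.91,0]]])

```text
clock: 12.55
eef_pos: [487.4, -254.3, 128.5]
tool_rot: [-1.579, 0.021, -0.885]
force: [-0.4, 0.3, -2.2]
width: 39.0
```

apply_moves(commands=[[[0.46,0.03,-0.18,0,0.91,0],[0.47,0.03,-0.14,0,0.91,0],[0.48,0.03,-0.11,0,0.91,0],[0.49,0.03,-0.07,0,0.91,0],[0.48,0.03,-0.03,0,0.91,0],[0.4,0.03,0.01,0,0.8,0],[0.2,0.02,0.02,0,0.3,0],[0,0,0,0,0,0]]])

```text
clock: 13.22
eef_pos: [515.0, -386.7, 99.6]
tool_rot: [-1.611, 0.018, -1.426]
force: [0.1, 0.9, -3.0]
width: 39.3
```

```bash
python3 - <<'E'
from h import *
t=slot((483.1,-389.3),9,1)
plan((*t,100,-81),(*t,48,-81))
E
```

```text
at [ 515.  -386.7   99.6] [-92.3   1.  -81.7] w 39.3 F [ 0.1  0.9 -3. ] t 13.22
[[[-0.048,-0.025,0.46,0.33,-0.098,-0.14],[-0.019,-0.0053,0.2,0.14,-0.042,-0.061],[0,0.65,0,0,0,0],[0,0.46,0,0,0,0],[0,0.2,0,0,0,0]]]
```

apply_moves(commands=[[[-0.05,-0.1,0.46,0.33,-0.1,-0.14],[-0.02,0,0.2,0.14,-0.04,-0.06],[0,0,0,0,0,0],[0,0,0,0,0,0]]])

```text
clock: 13.55
eef_pos: [540.4, -376.0, 99.0]
tool_rot: [-1.573, 0.006, -1.409]
force: [-0.1, 0.5, -3.4]
width: 39.0
```

```bash
python3 - <<'E'
from h import *
t=slot((483.1,-389.3),9,1)
plan((*t,100,-81),(*t,48,-81))
E
```

```text
at [ 540.4 -376.    99. ] [-90.1   0.3 -80.7] w 39.0 F [-0.1  0.5 -3.4] t 13.55
[[[0.073,-0.018,-0.013,0.016,0.037,-0.046],[0.031,-0.0077,-0.0052,0.0069,0.016,-0.02],[0,0.65,0,0,0,0],[0,0.46,0,0,0,0],[0,0.2,0,0,0,0]]]
```

apply_moves(commands=[[[0.1,0,0,0,0,-0.05],[0,0.5,0,0,0,0],[0,0.5,0,0,0,0],[0,0.2,0,0,0,0],[0,0,0,0,0,0]]])

```text
clock: 13.97
eef_pos: [542.5, -378.6, 52.2]
tool_rot: [-1.57, -0.001, -1.404]
force: [-0.0, 0.9, -2.8]
width: 38.9
```

```bash
python3 - <<'E'
from h import *
t=slot((483.1,-389.3),9,1)
plan((*t,44,-81))
E
```

```text
at [ 542.5 -378.6   52.2] [-90.   -0.  -80.5] w 38.9 F [-0.   0.9 -2.8] t 13.97
[[[0.022,0.14,-0.041,-0.0055,0.077,0],[0.0097,0.061,-0.017,0,0.033,0]]]
```

apply_moves(commands=[[[0,0.15,-0.05,0,0,0],[0,0.06,0,0,0,0],[0,0,0,0,0,0]]])

```text
clock: 14.22
eef_pos: [540.5, -379.4, 44.5]
tool_rot: [-1.57, -0.001, -1.404]
force: [-0.0, -0.3, -2.6]
width: 39.0
```

apply_moves(commands=[[[0,0.04,0,0,0,0],[0,0,0,0,0,0],[0,0,0,0,0,0]]], claw=56)

```text
clock: 14.47
eef_pos: [542.0, -381.0, 45.4]
tool_rot: [-1.566, -0.005, -1.404]
force: [0.3, -0.4, -0.2]
width: 56.0
```

apply_moves(commands=[[[0,-0.4,0,0,0,0],[0,-0.8,0,0,0,0],[0,-0.8,0,0,0,0],[0,-0.5,0,0,0,0],[0,-0.1,0,0,0,0],[0,0,0,0,0,0]]])

```text
clock: 14.97
eef_pos: [542.7, -381.5, 156.2]
tool_rot: [-1.563, -0.008, -1.404]
force: [0.5, -0.3, -0.5]
width: 56.0
```

```bash
python3 - <<'E'
from h import *
plan((452.4,-42.7,155,-12.4))
E
```

```text
at [ 542.7 -381.5  156.2] [-89.6  -0.4 -80.5] w 56.0 F [ 0.5 -0.3 -0.5] t 14.97
[[[-0.58,0,-0.055,0,-0.91,0.0086],[-0.58,0,-0.0086,0,-0.91,0.0086],[-0.58,0,0.038,0,-0.91,0.0086],[-0.58,0,0.084,0,-0.91,0.0086],[-0.57,0,0.13,0,-0.91,0.0086],[-0.56,0,0.17,0,-0.91,0.0086],[-0.54,0,0.22,0,-0.91,0.0086],[-0.52,0,0.26,0,-0.91,0.0086]]]
[[[-0.5,0,0.3,0,-0.91,0.0086],[-0.48,0,0.34,0,-0.91,0.0086],[-0.45,0,0.38,0,-0.91,0.0086],[-0.42,0,0.41,0,-0.91,0.0086],[-0.38,0,0.44,0,-0.91,0.0086],[-0.35,0,0.47,0,-0.91,0.0086],[-0.22,0,0.35,0,-0.64,0.006],[-0.084,0,0.15,0,-0.27,0]]]
```

apply_moves(commands=[[[-0.58,-0.04,-0.06,0,-0.91,0],[-0.58,-0.04,0,0,-0.91,0],[-0.58,-0.04,0.04,0,-0.91,0],[-0.58,-0.04,0.08,0,-0.91,0],[-0.57,-0.04,0.13,0,-0.91,0],[-0.56,-0.04,0.17,0,-0.91,0],[-0.54,-0.04,0.22,0,-0.91,0],[-0.52,-0.04,0.26,0,-0.91,0]]], claw=72)

```text
clock: 15.63
eef_pos: [488.0, -200.2, 160.0]
tool_rot: [-1.575, -0.01, -0.748]
force: [0.3, -1.2, -0.6]
width: 71.7
```

apply_moves(commands=[[[-0.5,0,0.3,0,-0.91,0],[-0.48,0,0.34,0,-0.91,0],[-0.45,0,0.38,0,-0.91,0],[-0.42,0,0.41,0,-0.91,0],[-0.38,0,0.44,0,-0.91,0],[-0.3,0,0.4,0,-0.8,0],[-0.15,0,0.25,0,-0.4,0],[0,0,0,0,0,0]]])

```text
clock: 16.3
eef_pos: [436.1, -44.9, 152.3]
tool_rot: [-1.576, 0.006, -0.211]
force: [0.2, 0.0, 0.4]
width: 71.8
```

```bash
python3 - <<'E'
from h import *
plan((452.4,-42.7,115,-12.4),(452.4,-42.7,65,-12.4))
r,d,a,m=tub(); print(r,[np.round(ray(d,h,69)[:2],1) for h in holes(d['image'],(375,195,480,325))])
E
```

```text
at [436.1 -44.9 152.3] [-90.3   0.4 -12.1] w 71.8 F [0.2 0.  0.4] t 16.3
[[[0.2,0.47,0.071,0.028,0.034,-0.035],[0.14,0.33,0.049,0.02,0.024,-0.025],[0.058,0.14,0.021,0.0084,0.01,-0.011],[0,0.62,0,0,0,0],[0,0.44,0,0,0,0],[0,0.19,0,0,0,0]]]
((481.85430908203125, -381.2870788574219), (200.61672973632812, 165.808349609375), 9.173327445983887) [array([ 541.1, -379.4])]
```

apply_moves(commands=[[[0.25,0.5,0.08,0,0.05,-0.05],[0.1,0.4,0.05,0,0,0],[0,0.1,0,0,0,0],[0,0,0,0,0,0],[0,0,0,0,0,0]]])

```text
clock: 16.77
eef_pos: [454.0, -50.5, 110.5]
tool_rot: [-1.579, -0.002, -0.231]
force: [-0.5, 0.1, 0.6]
width: 72.0
```

```bash
python3 - <<'E'
from h import *
plan((452.4,-42.7,105,-12.4),(452.4,-42.7,65,-12.4))
E
```

```text
at [454.  -50.5 110.5] [-90.5  -0.1 -13.2] w 72.0 F [-0.5  0.1  0.6] t 16.77
[[[-0.059,0.096,0.13,0.069,-0.12,0.015],[-0.025,0.041,0.054,0.029,-0.05,0.0066],[0,0.5,0,0,0,0],[0,0.35,0,0,0,0],[0,0.15,0,0,0,0]]]
```

apply_moves(commands=[[[-0.09,0.1,0.19,0.1,-0.17,0],[-0.05,0.5,0,0,0,0],[-0.05,0.4,0,0,0,0],[-0.05,0.2,0,0,0,0],[0,0,0,0,0,0]]])

```text
clock: 17.18
eef_pos: [448.3, -41.6, 63.6]
tool_rot: [-1.568, -0.009, -0.219]
force: [0.1, 0.4, -0.4]
width: 72.2
```

```bash
python3 - <<'E'
from h import *
plan((452.4,-42.7,53,-12.4))
E
```

```text
at [448.3 -41.6  63.6] [-89.8  -0.5 -12.5] w 72.2 F [ 0.1  0.4 -0.4] t 17.18
[[[0.072,0.19,0,-0.024,-0.018,0.073],[0.031,0.079,0,-0.01,-0.0077,0.031]]]
```

Close enough; I'll make the last correction, grip, and lift.

apply_moves(commands=[[[0.1,0.2,0,0,0,0.1],[0,0.05,0,0,0,0],[0,0,0,0,0,0]]])

```text
clock: 17.43
eef_pos: [453.4, -42.2, 54.1]
tool_rot: [-1.567, -0.002, -0.218]
force: [-0.4, -0.4, -0.1]
width: 72.0
```

apply_moves(commands=[[[0,0,0,0,0,0],[0,0,0,0,0,0],[0,0,0,0,0,0],[0,0,0,0,0,0],[0,0,0,0,0,0]]], claw=30)

```text
clock: 17.85
eef_pos: [454.5, -42.4, 55.7]
tool_rot: [-1.566, -0.004, -0.219]
force: [0.4, -0.1, -1.7]
width: 38.9
```

apply_moves(commands=[[[0,-0.4,0,0,0,0],[0,-0.8,0,0,0,0],[0,-0.8,0,0,0,0],[0,-0.5,0,0,0,0],[0,-0.1,0,0,0,0],[0,0,0,0,0,0]]])

```text
clock: 18.35
eef_pos: [453.1, -42.6, 162.5]
tool_rot: [-1.567, -0.001, -0.218]
force: [0.2, 0.1, -2.2]
width: 39.0
```

```bash
python3 - <<'E'
from h import *
t=slot((483.1,-389.3),9,0)
plan((*t,155,-81))
r,d,a,m=tub(); print(r,[np.round(ray(d,h,69)[:2],1) for h in holes(d['image'],(375,195,480,325))])
E
```

```text
at [453.1 -42.6 162.5] [-89.8  -0.1 -12.5] w 39.0 F [ 0.2  0.1 -2.2] t 18.35
[[[0.17,0.01,-0.55,0,0.91,0],[0.22,0.011,-0.54,0,0.91,0],[0.26,0.011,-0.52,0,0.91,0],[0.3,0.011,-0.5,0,0.91,0],[0.34,0.011,-0.47,0,0.91,0],[0.37,0.011,-0.44,0,0.91,0],[0.41,0.012,-0.41,0,0.91,0],[0.44,0.012,-0.38,0,0.91,0]]]
[[[0.47,0.012,-0.34,0,0.91,0],[0.49,0.012,-0.3,0,0.91,0],[0.52,0.012,-0.26,0,0.91,0],[0.54,0.012,-0.22,0,0.91,0],[0.55,0.012,-0.18,0,0.91,0],[0.56,0.012,-0.13,0,0.91,0],[0.4,0.0087,-0.061,0,0.64,0],[0.17,0,-0.016,0,0.27,0]]]
((482.8464050292969, -386.92352294921875), (203.49758911132812, 150.37515258789062), 8.002347946166992) [array([ 541.1, -379.4])]
```

apply_moves(commands=[[[0.17,-0.04,-0.55,0,0.91,0],[0.22,-0.04,-0.54,0,0.91,0],[0.26,-0.04,-0.52,0,0.91,0],[0.3,-0.04,-0.5,0,0.91,0],[0.34,-0.04,-0.47,0,0.91,0],[0.37,-0.04,-0.44,0,0.91,0],[0.41,-0.04,-0.41,0,0.91,0],[0.44,-0.04,-0.38,0,0.91,0]]])

```text
clock: 19.07
eef_pos: [461.0, -226.6, 159.8]
tool_rot: [-1.579, 0.023, -0.868]
force: [0.1, 0.3, -2.5]
width: 38.9
```

apply_moves(commands=[[[0.47,-0.03,-0.34,0,0.91,0],[0.49,-0.03,-0.3,0,0.91,0],[0.52,-0.03,-0.26,0,0.91,0],[0.54,-0.03,-0.22,0,0.91,0],[0.55,-0.03,-0.18,0,0.91,0],[0.5,-0.03,-0.13,0,0.8,0],[0.2,0,-0.03,0,0.3,0],[0,0,0,0,0,0]]])

```text
clock: 19.73
eef_pos: [460.2, -380.3, 146.2]
tool_rot: [-1.615, 0.026, -1.395]
force: [0.7, 0.2, -2.0]
width: 38.9
```

```bash
python3 - <<'E'
from h import *
t=slot((483.1,-389.3),9,0)
plan((*t,115,-81),(*t,65,-81))
E
```

```text
at [ 460.2 -380.3  146.2] [-92.5   1.5 -79.9] w 38.9 F [ 0.7  0.2 -2. ] t 19.73
[[[0.17,0.37,0.28,0.26,0.11,-0.14],[0.11,0.27,0.19,0.18,0.078,-0.1],[0.047,0.12,0.08,0.077,0.034,-0.043],[0,0.62,0,0,0,0],[0,0.44,0,0,0,0],[0,0.19,0,0,0,0]]]
```

apply_moves(commands=[[[0.17,0.3,0.3,0.26,0.11,-0.14],[0.11,0.27,0.2,0.2,0.08,-0.1],[0.04,0.1,0.08,0.07,0.03,-0.04],[0,0,0,0,0,0],[0,0,0,0,0,0]]])

```text
clock: 20.15
eef_pos: [482.4, -380.9, 111.4]
tool_rot: [-1.576, 0.011, -1.405]
force: [0.1, 0.4, -2.3]
width: 39.2
```

```bash
python3 - <<'E'
from h import *
t=slot((483.1,-389.3),9,0)
plan((*t,115,-81),(*t,55,-81))
E
```

```text
at [ 482.4 -380.9  111.4] [-90.3   0.6 -80.5] w 39.2 F [ 0.1  0.4 -2.3] t 20.15
[[[0.15,-0.065,-0.013,0.043,0.074,-0.088],[0.063,-0.028,-0.0051,0.018,0.032,-0.038],[0,0.75,0,0,0,0],[0,0.53,0,0,0,0],[0,0.23,0,0,0,0]]]
```

apply_moves(commands=[[[0.22,0,0,0.06,0.1,-0.1],[0.02,0.6,0,0,0,0],[0.02,0.5,0,0,0,0],[0,0.25,0,0,0,0],[0,0,0,0,0,0]]])

```text
clock: 20.57
eef_pos: [486.2, -391.9, 58.9]
tool_rot: [-1.567, -0.003, -1.41]
force: [-2.3, 1.4, -1.2]
width: 38.8
```

```bash
python3 - <<'E'
from h import *
t=slot((483.1,-389.3),9,0)
plan((*t,45,-81))
E
```

```text
at [ 486.2 -391.9   58.9] [-89.8  -0.1 -80.8] w 38.8 F [-2.3  1.4 -1.2] t 20.57
[[[-0.055,0.24,-0.047,-0.03,0.03,0.02],[-0.023,0.1,-0.02,-0.013,0.013,0.0088]]]
```

apply_moves(commands=[[[-0.06,0.25,-0.07,0,0,0],[0,0.1,0,0,0,0],[0,0,0,0,0,0]]])

```text
clock: 20.82
eef_pos: [483.9, -391.4, 46.6]
tool_rot: [-1.566, -0.005, -1.41]
force: [0.2, -0.3, -1.0]
width: 39.1
```

apply_moves(commands=[[[0,0,0,0,0,0],[0,0,0,0,0,0],[0,0,0,0,0,0]]], claw=56)

```text
clock: 21.07
eef_pos: [485.8, -393.0, 49.7]
tool_rot: [-1.562, -0.009, -1.41]
force: [-0.0, 0.1, -0.5]
width: 55.8
```

apply_moves(commands=[[[0,-0.4,0,0,0,0],[0,-0.8,0,0,0,0],[0,-0.8,0,0,0,0],[0,-0.5,0,0,0,0],[0,-0.1,0,0,0,0],[0,0,0,0,0,0]]])

```text
clock: 21.57
eef_pos: [486.4, -393.5, 161.7]
tool_rot: [-1.558, -0.013, -1.41]
force: [-0.1, -0.8, -1.2]
width: 56.2
```

```bash
python3 - <<'E'
from h import *
plan((468.6,30.1,165,-12.4))
E
```

```text
at [ 486.4 -393.5  161.7] [-89.3  -0.7 -80.8] w 56.2 F [-0.1 -0.8 -1.2] t 21.57
[[[-0.7,-0.013,0.084,0,-0.91,0.014],[-0.69,-0.013,0.14,0,-0.91,0.014],[-0.68,-0.012,0.19,0,-0.91,0.014],[-0.66,-0.011,0.25,0,-0.91,0.014],[-0.64,-0.01,0.3,0,-0.91,0.014],[-0.61,-0.0095,0.35,0,-0.91,0.014],[-0.58,-0.0088,0.4,0,-0.91,0.014],[-0.55,-0.0082,0.44,0,-0.91,0.014]]]
[[[-0.51,-0.0077,0.48,0,-0.91,0.014],[-0.47,-0.0072,0.52,0,-0.91,0.014],[-0.43,-0.0067,0.56,0,-0.91,0.014],[-0.39,-0.0063,0.59,0,-0.91,0.014],[-0.34,-0.006,0.62,0,-0.91,0.014],[-0.29,-0.0058,0.65,0,-0.91,0.014],[-0.16,0,0.47,0,-0.64,0.0099],[-0.059,0,0.2,0,-0.27,0]]]
```

apply_moves(commands=[[[-0.7,-0.04,0.08,0,-0.91,0],[-0.69,-0.04,0.14,0,-0.91,0],[-0.68,-0.04,0.19,0,-0.91,0],[-0.66,-0.04,0.25,0,-0.91,0],[-0.64,-0.04,0.3,0,-0.91,0],[-0.61,-0.03,0.35,0,-0.91,0],[-0.58,-0.03,0.4,0,-0.91,0],[-0.55,-0.03,0.44,0,-0.91,0]]], claw=72)

```text
clock: 22.23
eef_pos: [471.9, -167.6, 164.9]
tool_rot: [-1.575, -0.02, -0.758]
force: [0.6, 0.7, 1.1]
width: 71.8
```

apply_moves(commands=[[[-0.51,0,0.48,0,-0.91,0],[-0.47,0,0.52,0,-0.91,0],[-0.43,0,0.56,0,-0.91,0],[-0.39,0,0.59,0,-0.91,0],[-0.32,0,0.6,0,-0.91,0],[-0.25,0,0.5,0,-0.8,0],[-0.1,0,0.3,0,-0.4,0],[0,0,0,0,0,0]]])

```text
clock: 22.9
eef_pos: [453.8, 22.4, 156.5]
tool_rot: [-1.581, -0.006, -0.218]
force: [-0.2, -0.1, 0.8]
width: 72.4
```

```bash
python3 - <<'E'
from h import *
plan((468.6,30.1,110,-12.4),(468.6,30.1,65,-12.4))
r,d,a,m=tub(); print(r,[np.round(ray(d,h,69)[:2],1) for h in holes(d['image'],(375,195,480,325))])
E
```

```text
at [453.8  22.4 156.5] [-90.6  -0.3 -12.5] w 72.4 F [-0.2 -0.1  0.8] t 22.9
[[[0.16,0.58,0.14,0.057,-0.011,0.033],[0.11,0.41,0.095,0.04,-0.0077,0.023],[0.048,0.17,0.04,0.017,0,0.0098],[0,0.56,0,0,0,0],[0,0.39,0,0,0,0],[0,0.17,0,0,0,0]]]
((479.7791748046875, -367.8870849609375), (200.9808807373047, 193.7901153564453), 9.061071395874023) [array([ 483.4, -390.4]), array([ 541.1, -379.5])]
```

apply_moves(commands=[[[0.2,0.5,0.12,0.06,0,0.03],[0.12,0.45,0.1,0.05,0,0.03],[0.03,0.15,0.03,0,0,0],[0,0,0,0,0,0],[0,0,0,0,0,0]]])

```text
clock: 23.37
eef_pos: [471.0, 19.1, 110.6]
tool_rot: [-1.577, -0.001, -0.237]
force: [-0.2, -0.2, 0.3]
width: 72.2
```

```bash
python3 - <<'E'
from h import *
plan((468.6,30.1,105,-12.4),(468.6,30.1,65,-12.4))
E
```

```text
at [471.   19.1 110.6] [-90.3  -0.1 -13.6] w 72.2 F [-0.2 -0.2  0.3] t 23.37
[[[-0.087,0.096,0.18,0.047,-0.16,0.0097],[-0.036,0.042,0.077,0.02,-0.07,0],[0,0.5,0,0,0,0],[0,0.35,0,0,0,0],[0,0.15,0,0,0,0]]]
```

apply_moves(commands=[[[-0.1,0.1,0.26,0.07,-0.23,0],[-0.03,0.5,0,0,0,0],[-0.03,0.4,0,0,0,0],[-0.03,0.2,0,0,0,0],[0,0,0,0,0,0]]])

```text
clock: 23.78
eef_pos: [467.6, 30.8, 63.9]
tool_rot: [-1.568, -0.008, -0.218]
force: [0.6, -0.8, 0.2]
width: 72.0
```

```bash
python3 - <<'E'
from h import *
plan((468.6,30.1,53,-12.4))
E
```

```text
at [467.6  30.8  63.9] [-89.8  -0.4 -12.5] w 72.0 F [ 0.6 -0.8  0.2] t 23.78
[[[0.018,0.19,-0.0091,-0.021,-0.014,0.061],[0.0083,0.082,0,-0.0091,-0.0059,0.026]]]
```

apply_moves(commands=[[[0,0.22,0,0,0,0.1],[0,0.06,0,0,0,0],[0,0,0,0,0,0]]])

```text
clock: 24.03
eef_pos: [468.3, 31.4, 53.2]
tool_rot: [-1.567, 0.0, -0.217]
force: [-0.7, -0.3, 0.4]
width: 71.6
```

apply_moves(commands=[[[0,0,0,0,0,0],[0,0,0,0,0,0],[0,0,0,0,0,0],[0,0,0,0,0,0],[0,0,0,0,0,0]]], claw=30)

```text
clock: 24.45
eef_pos: [469.1, 31.4, 54.6]
tool_rot: [-1.567, -0.002, -0.218]
force: [-1.3, 0.6, -2.1]
width: 39.1
```

apply_moves(commands=[[[0,-0.4,0,0,0,0],[0,-0.8,0,0,0,0],[0,-0.8,0,0,0,0],[0,-0.5,0,0,0,0],[0,-0.1,0,0,0,0],[0,0,0,0,0,0]]])

```text
clock: 24.95
eef_pos: [469.9, 30.7, 161.6]
tool_rot: [-1.566, -0.003, -0.218]
force: [0.0, 0.5, -2.1]
width: 39.2
```

```bash
python3 - <<'E'
from h import *
t=slot((483.1,-389.3),9,-1); print(t)
plan((*t,155,-81))
r,d,a,m=tub(); print(r,[np.round(ray(d,h,69)[:2],1) for h in holes(d['image'],(375,195,480,325))])
E
```

```text
[ 425.81407625 -398.37319897]
at [469.9  30.7 161.6] [-89.7  -0.2 -12.5] w 39.2 F [ 0.   0.5 -2.1] t 24.95
[[[0.083,0.0081,-0.71,0,0.91,0],[0.14,0.0084,-0.71,0,0.91,0],[0.2,0.0086,-0.69,0,0.91,0],[0.25,0.0089,-0.67,0,0.91,0],[0.3,0.0091,-0.65,0,0.91,0],[0.35,0.0094,-0.63,0,0.91,0],[0.4,0.0096,-0.6,0,0.91,0],[0.45,0.0098,-0.56,0,0.91,0]]]
[[[0.49,0.01,-0.52,0,0.91,0],[0.53,0.01,-0.48,0,0.91,0],[0.57,0.01,-0.44,0,0.91,0],[0.6,0.011,-0.39,0,0.91,0],[0.63,0.011,-0.34,0,0.91,0],[0.66,0.011,-0.29,0,0.91,0],[0.47,0.0077,-0.17,0,0.64,0],[0.21,0,-0.06,0,0.27,0]]]
((479.32305908203125, -366.8797912597656), (201.5645294189453, 195.92327880859375), 9.061071395874023) [array([ 484.2, -391.1]), array([ 541.1, -379.5])]
```

apply_moves(commands=[[[0.08,-0.04,-0.71,0,0.91,0],[0.14,-0.04,-0.71,0,0.91,0],[0.2,-0.04,-0.69,0,0.91,0],[0.25,-0.04,-0.67,0,0.91,0],[0.3,-0.04,-0.65,0,0.91,0],[0.35,-0.04,-0.63,0,0.91,0],[0.4,-0.04,-0.6,0,0.91,0],[0.45,-0.04,-0.56,0,0.91,0]]])

```text
clock: 25.67
eef_pos: [438.6, -197.2, 159.7]
tool_rot: [-1.575, 0.02, -0.864]
force: [0.8, -0.2, -1.5]
width: 38.8
```

apply_moves(commands=[[[0.49,-0.04,-0.5,0,0.91,0],[0.53,-0.04,-0.44,0,0.91,0],[0.57,-0.04,-0.4,0,0.91,0],[0.6,-0.04,-0.34,0,0.91,0],[0.6,-0.04,-0.3,0,0.91,0],[0.5,-0.04,-0.2,0,0.8,0],[0.2,0,-0.05,0,0.3,0],[0,0,0,0,0,0]]])

```text
clock: 26.33
eef_pos: [413.2, -376.4, 151.0]
tool_rot: [-1.609, 0.024, -1.394]
force: [0.2, -0.0, -1.6]
width: 38.9
```

```bash
python3 - <<'E'
from h import *
t=slot((483.1,-389.3),9,-1)
plan((*t,115,-81),(*t,65,-81))
E
```

```text
at [ 413.2 -376.4  151. ] [-92.2   1.4 -79.9] w 38.9 F [ 0.2 -0.  -1.6] t 26.33
[[[0.31,0.44,0.12,0.22,0.11,-0.14],[0.21,0.31,0.083,0.16,0.08,-0.096],[0.089,0.13,0.034,0.067,0.034,-0.041],[0,0.62,0,0,0,0],[0,0.44,0,0,0,0],[0,0.19,0,0,0,0]]]
```

apply_moves(commands=[[[0.33,0.3,0.12,0.22,0.11,-0.14],[0.25,0.3,0.08,0.16,0.08,-0.1],[0.13,0.1,0.03,0.07,0.03,-0.04],[0.05,0,0,0,0,0],[0,0,0,0,0,0]]])

```text
clock: 26.75
eef_pos: [426.4, -395.9, 115.6]
tool_rot: [-1.575, 0.011, -1.402]
force: [1.0, -0.1, -1.6]
width: 39.2
```

```bash
python3 - <<'E'
from h import *
t=slot((483.1,-389.3),9,-1)
plan((*t,110,-81),(*t,55,-81))
E
```

```text
at [ 426.4 -395.9  115.6] [-90.3   0.6 -80.3] w 39.2 F [ 1.  -0.1 -1.6] t 26.75
[[[0.043,0.098,-0.017,0.036,0.096,-0.089],[0.018,0.042,-0.0073,0.015,0.041,-0.038],[0,0.69,0,0,0,0],[0,0.48,0,0,0,0],[0,0.21,0,0,0,0]]]
```

apply_moves(commands=[[[0.06,0.1,0,0.05,0.13,-0.12],[0,0.6,0,0,0,0],[0,0.55,0,0,0,0],[0,0.25,0,0,0,0],[0,0,0,0,0,0]]])

```text
clock: 27.17
eef_pos: [429.9, -395.0, 56.0]
tool_rot: [-1.567, -0.002, -1.408]
force: [-0.5, 0.7, -2.2]
width: 39.2
```

```bash
python3 - <<'E'
from h import *
t=slot((483.1,-389.3),9,-1)
plan((*t,44,-81))
E
```

```text
at [ 429.9 -395.    56. ] [-89.8  -0.1 -80.7] w 39.2 F [-0.5  0.7 -2.2] t 27.17
[[[0.046,0.21,-0.081,-0.033,0.043,0.017],[0.02,0.09,-0.035,-0.014,0.018,0.0072]]]
```

apply_moves(commands=[[[0.06,0.22,-0.1,0,0.05,0],[0,0.09,0,0,0,0],[0,0,0,0,0,0]]])

```text
clock: 27.42
eef_pos: [427.1, -398.0, 44.1]
tool_rot: [-1.566, -0.003, -1.412]
force: [0.4, -0.3, -2.1]
width: 39.4
```

apply_moves(commands=[[[0,0.03,0,0,0,0],[0,0,0,0,0,0],[0,0,0,0,0,0]]], claw=56)

```text
clock: 27.67
eef_pos: [428.1, -399.6, 45.0]
tool_rot: [-1.563, -0.007, -1.413]
force: [0.1, 0.3, 0.0]
width: 55.5
```

apply_moves(commands=[[[0,-0.4,0,0,0,0],[0,-0.8,0,0,0,0],[0,-0.8,0,0,0,0],[0,-0.5,0,0,0,0],[0,-0.1,0,0,0,0],[0,0,0,0,0,0]]])

```text
clock: 28.17
eef_pos: [428.2, -400.1, 155.7]
tool_rot: [-1.56, -0.009, -1.413]
force: [-0.1, -0.5, -0.1]
width: 56.0
```

```bash
python3 - <<'E'
from h import *
plan((480,-60,165,-38),(413.5,341.9,150,2))
E
```

```text
at [ 428.2 -400.1  155.7] [-89.4  -0.5 -81. ] w 56.0 F [-0.1 -0.5 -0.1] t 28.17
[[[-0.82,-0.028,0.26,-0.0073,-0.86,0.015],[-0.8,-0.027,0.32,-0.0073,-0.86,0.015],[-0.77,-0.027,0.38,-0.0073,-0.86,0.015],[-0.74,-0.026,0.44,-0.0073,-0.86,0.015],[-0.71,-0.025,0.49,-0.0073,-0.86,0.015],[-0.67,-0.025,0.54,-0.0073,-0.86,0.015],[-0.62,-0.024,0.59,-0.0073,-0.86,0.015],[-0.58,-0.024,0.64,-0.0073,-0.86,0.015]]]
[[[-0.53,-0.024,0.68,-0.0073,-0.86,0.015],[-0.33,-0.016,0.5,-0.0051,-0.6,0.01],[-0.13,-0.007,0.22,0,-0.26,0],[-0.68,0.034,0.63,0,-0.73,0],[-0.64,0.034,0.67,0,-0.73,0],[-0.6,0.034,0.71,0,-0.73,0],[-0.55,0.034,0.74,0,-0.73,0],[-0.5,0.034,0.78,0,-0.73,0]]]
[[[-0.45,0.034,0.81,0,-0.73,0],[-0.4,0.034,0.84,0,-0.73,0],[-0.35,0.034,0.86,0,-0.73,0],[-0.29,0.034,0.88,0,-0.73,0],[-0.23,0.034,0.9,0,-0.73,0],[-0.12,0.024,0.64,0,-0.51,0],[-0.041,0.01,0.27,0,-0.22,0]]]
```

apply_moves(commands=[[[-0.82,-0.05,0.26,0,-0.86,0],[-0.8,-0.05,0.32,0,-0.86,0],[-0.77,-0.05,0.38,0,-0.86,0],[-0.74,-0.05,0.44,0,-0.86,0],[-0.71,-0.04,0.49,0,-0.86,0],[-0.67,-0.04,0.54,0,-0.86,0],[-0.62,-0.04,0.59,0,-0.86,0],[-0.58,-0.04,0.64,0,-0.86,0]]], claw=72)

```text
clock: 28.83
eef_pos: [464.6, -127.4, 162.0]
tool_rot: [-1.575, -0.017, -0.803]
force: [0.4, -0.5, 0.2]
width: 72.2
```

apply_moves(commands=[[[-0.53,-0.03,0.68,0,-0.86,0],[-0.46,-0.02,0.72,0,-0.86,0],[-0.66,0,0.63,0,-0.73,0],[-0.64,0,0.67,0,-0.73,0],[-0.6,0,0.71,0,-0.73,0],[-0.55,0,0.74,0,-0.73,0],[-0.5,0,0.78,0,-0.73,0]]])

```text
clock: 29.42
eef_pos: [438.4, 134.2, 154.8]
tool_rot: [-1.582, -0.008, -0.311]
force: [0.2, 0.5, -0.1]
width: 72.0
```

```bash
python3 - <<'E'
from h import *
plan((413.5,341.9,140,2))
d=shot('top')
print('fresh',[np.round(ray(d,h,67)[:2],1) for h in holes(d['image'],(85,205,165,305))],'tub',tub()[0],[np.round(ray(d,h,69)[:2],1) for h in holes(d['image'],(375,195,480,325))])
E
```

```text
at [438.4 134.2 154.8] [-90.7  -0.5 -17.8] w 72.0 F [ 0.2  0.5 -0.1] t 29.42
[[[-0.36,0.049,0.79,0.025,-0.66,0.012],[-0.32,0.051,0.81,0.025,-0.66,0.012],[-0.27,0.053,0.83,0.025,-0.66,0.012],[-0.22,0.055,0.84,0.025,-0.66,0.012],[-0.17,0.057,0.85,0.025,-0.66,0.012],[-0.087,0.042,0.6,0.017,-0.46,0.0085],[-0.027,0.018,0.26,0.0074,-0.2,0]]]
fresh [array([486.1, 423.5])] tub ((483.4917907714844, -385.48419189453125), (202.07809448242188, 155.433837890625), 8.338984489440918) [array([ 426.3, -398.4]), array([ 484.1, -391.2]), array([ 541.1, -379.5])]
```

apply_moves(commands=[[[-0.36,0.02,0.79,0.02,-0.66,0],[-0.32,0.02,0.81,0.02,-0.66,0],[-0.27,0.02,0.83,0.02,-0.66,0],[-0.22,0.02,0.84,0.02,-0.66,0],[-0.15,0.02,0.75,0.02,-0.66,0],[-0.05,0,0.5,0.02,-0.46,0],[0,0,0.2,0,-0.2,0],[0,0,0,0,0,0]]])

```text
clock: 30.18
eef_pos: [409.3, 341.2, 141.6]
tool_rot: [-1.573, 0.004, 0.057]
force: [0.0, -0.4, -0.0]
width: 71.6
```

apply_moves(commands=[[[0,0,0,0,0,0]]])

```text
clock: 30.27
eef_pos: [409.1, 340.1, 140.8]
tool_rot: [-1.575, 0.005, 0.056]
force: [-1.1, -0.8, 0.5]
width: 71.9
```

```bash
python3 - <<'E'
from h import *
plan((413.5,341.9,100,2),(413.5,341.9,55,2))
d=shot('scene'); u=proj(d,[413.5,341.9,60])[0].astype(int)
c=d['image'][u[1]-60:u[1]+60,u[0]-80:u[0]+80]
cv2.imwrite('pics/f2.png',cv2.cvtColor(cv2.resize(c,None,fx=4,fy=4,interpolation=cv2.INTER_CUBIC),cv2.COLOR_RGB2BGR))
E
```

```text
at [409.1 340.1 140.8] [-90.2   0.3   3.2] w 71.9 F [-1.1 -0.8  0.5] t 30.27
[[[0.058,0.51,0.021,0.022,0.12,-0.031],[0.04,0.36,0.014,0.015,0.083,-0.022],[0.017,0.15,0.0061,0.0065,0.036,-0.0092],[0,0.56,0,0,0,0],[0,0.39,0,0,0,0],[0,0.17,0,0,0,0]]]
```

View pics/f2.png

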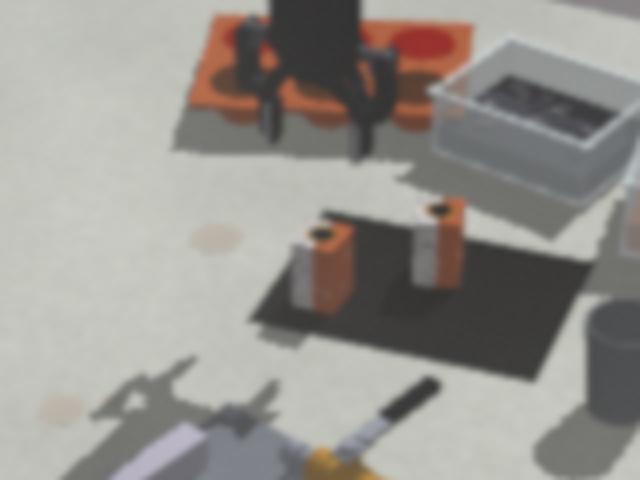

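The open fingers are centred above the near new block (hole at (322,234)), aligned across its seam. Descending.

apply_moves(commands=[[[0.06,0.5,0.03,0.02,0.12,-0.03],[0.04,0.45,0.02,0.02,0.08,-0.02],[0,0.2,0,0,0,0],[0,0,0,0,0,0],[0,0,0,0,0,0]]])

```text
clock: 30.73
eef_pos: [416.6, 331.9, 93.9]
tool_rot: [-1.577, -0.0, 0.022]
force: [0.1, 0.2, -0.0]
width: 72.1
```

```bash
python3 - <<'E'
from h import *
plan((413.5,341.9,95,2),(413.5,341.9,50,2))
E
```

```text
at [416.6 331.9  93.9] [-90.4  -0.    1.3] w 72.1 F [ 0.1  0.2 -0. ] t 30.73
[[[-0.051,-0.02,0.18,0.052,-0.1,0],[-0.021,-0.0082,0.076,0.022,-0.044,0],[0,0.56,0,0,0,0],[0,0.39,0,0,0,0],[0,0.17,0,0,0,0]]]
```

apply_moves(commands=[[[-0.08,0,0.26,0.07,-0.14,0],[-0.02,0.5,0,0,0,0],[-0.02,0.45,0,0,0,0],[0,0.25,0,0,0,0],[0,0,0,0,0,0]]])

```text
clock: 31.15
eef_pos: [414.3, 345.3, 49.0]
tool_rot: [-1.564, -0.007, 0.034]
force: [0.3, -1.1, 0.3]
width: 72.2
```

```bash
python3 - <<'E'
from h import *
plan((413.5,341.9,40,2))
E
```

```text
at [414.3 345.3  49. ] [-89.6  -0.4   1.9] w 72.2 F [ 0.3 -1.1  0.3] t 31.15
[[[-0.016,0.16,-0.061,-0.054,-0.0098,0.055],[-0.0067,0.068,-0.026,-0.023,0,0.024]]]
```

apply_moves(commands=[[[-0.02,0.18,-0.09,-0.05,0,0.07],[0,0.05,0,0,0,0],[0,0,0,0,0,0]]])

```text
clock: 31.4
eef_pos: [414.1, 343.0, 40.7]
tool_rot: [-1.567, -0.002, 0.035]
force: [0.2, -0.2, 0.6]
width: 71.7
```

apply_moves(commands=[[[0,0,0,0,0,0],[0,0,0,0,0,0],[0,0,0,0,0,0],[0,0,0,0,0,0],[0,0,0,0,0,0]]], claw=30)

```text
clock: 31.82
eef_pos: [414.6, 343.3, 42.4]
tool_rot: [-1.566, -0.003, 0.034]
force: [-0.5, -0.5, -2.5]
width: 38.7
```

apply_moves(commands=[[[0,-0.4,0,0,0,0],[0,-0.8,0,0,0,0],[0,-0.8,0,0,0,0],[0,-0.8,0,0,0,0],[0,-0.3,0,0,0,0],[0,0,0,0,0,0]]])

```text
clock: 32.32
eef_pos: [412.2, 340.6, 168.5]
tool_rot: [-1.571, 0.003, 0.035]
force: [-0.3, 0.2, -3.2]
width: 39.0
```

```bash
python3 - <<'E'
from h import *
t=cl(-15,-35); print(t)
plan((*t,160,-12.4))
E
```

```text
[451.83417937 -72.96249983]
at [412.2 340.6 168.5] [-90.    0.2   2. ] w 39.0 F [-0.3  0.2 -3.2] t 32.32
[[[0.058,0.02,-0.94,0,0.26,0],[0.079,0.02,-0.94,0,0.26,0],[0.1,0.019,-0.94,0,0.26,0],[0.12,0.019,-0.94,0,0.26,0],[0.14,0.019,-0.93,0,0.26,0],[0.16,0.019,-0.93,0,0.26,0],[0.19,0.019,-0.93,0,0.26,0],[0.21,0.019,-0.92,0,0.26,0]]]
[[[0.23,0.019,-0.92,0,0.26,0],[0.25,0.019,-0.91,0,0.26,0],[0.19,0.014,-0.63,0,0.18,0],[0.085,0.0058,-0.27,0,0.078,0]]]
```

apply_moves(commands=[[[0.06,-0.04,-0.94,0,0.26,0],[0.08,-0.04,-0.94,0,0.26,0],[0.1,-0.04,-0.94,0,0.26,0],[0.12,-0.04,-0.94,0,0.26,0],[0.14,-0.04,-0.93,0,0.26,0],[0.16,-0.04,-0.93,0,0.26,0],[0.19,-0.04,-0.93,0,0.26,0],[0.21,-0.04,-0.92,0,0.26,0]]])

```text
clock: 32.98
eef_pos: [438.7, 39.9, 173.8]
tool_rot: [-1.563, 0.009, -0.134]
force: [1.4, -0.4, -2.5]
width: 38.8
```

apply_moves(commands=[[[0.23,0,-0.85,0,0.26,0],[0.25,0,-0.7,0,0.26,0],[0.19,0,-0.4,0,0.18,0],[0.05,0,-0.1,0,0.05,0],[0,0,0,0,0,0],[0,0,0,0,0,0]]])

```text
clock: 33.48
eef_pos: [449.6, -60.8, 167.2]
tool_rot: [-1.57, 0.019, -0.221]
force: [-0.5, 0.0, -4.0]
width: 39.1
```

```bash
python3 - <<'E'
from h import *
t=cl(-15,-35)
plan((*t,115,-12.4),(*t,75,-12.4))
E
```

```text
at [449.6 -60.8 167.2] [-89.9   1.1 -12.6] w 39.1 F [-0.5  0.  -4. ] t 33.48
[[[0.073,0.65,-0.14,-0.0064,-0.024,-0.11],[0.047,0.46,-0.1,0,-0.017,-0.074],[0.019,0.2,-0.043,0,-0.0072,-0.032],[0,0.5,0,0,0,0],[0,0.35,0,0,0,0],[0,0.15,0,0,0,0]]]
```

apply_moves(commands=[[[0.07,0.6,-0.14,0,-0.02,-0.1],[0.05,0.5,-0.1,0,-0.02,-0.07],[0.02,0.25,-0.05,0,0,-0.03],[0,0,0,0,0,0],[0,0,0,0,0,0]]])

```text
clock: 33.9
eef_pos: [452.0, -64.1, 110.7]
tool_rot: [-1.565, 0.001, -0.203]
force: [-1.0, -0.7, -1.7]
width: 38.6
```

```bash
python3 - <<'E'
from h import *
t=cl(-15,-35)
cxy()
plan((*t,105,-12.4),(*t,65,-12.4))
E
```

```text
clamp xy -16.8 -26.3 F clamp -0.9 -0.9 [-1.  -0.7 -1.7] [-89.7   0.1 -11.6] [452.  -64.1 110.7] w 38.6
at [452.  -64.1 110.7] [-89.7   0.1 -11.6] w 38.6 F [-1.  -0.7 -1.7] t 33.9
[[[0.029,0.099,-0.15,-0.047,0.11,-0.011],[0.013,0.043,-0.065,-0.02,0.047,0],[0,0.5,0,0,0,0],[0,0.35,0,0,0,0],[0,0.15,0,0,0,0]]]
```

apply_moves(commands=[[[0.06,0.05,-0.22,-0.07,0.15,0],[0,0.4,0,0,0,0],[0,0.4,0,0,0,0],[0,0.2,0,0,0,0],[0,0,0,0,0,0]]])

```text
clock: 34.32
eef_pos: [456.3, -70.9, 70.5]
tool_rot: [-1.57, -0.006, -0.211]
force: [-0.3, 0.1, -1.5]
width: 39.3
```

```bash
python3 - <<'E'
from h import *
t=cl(-15,-35)
cxy()
plan((*t,57.5,-12.4))
E
```

```text
clamp xy -11.0 -32.1 F clamp -0.3 -0.0 [-0.3  0.1 -1.5] [-90.   -0.3 -12.1] [456.3 -70.9  70.5] w 39.3
at [456.3 -70.9  70.5] [-90.   -0.3 -12.1] w 39.3 F [-0.3  0.1 -1.5] t 34.32
[[[-0.071,0.23,-0.051,-0.0062,0.041,0.049],[-0.03,0.097,-0.022,0,0.018,0.021]]]
```

apply_moves(commands=[[[-0.1,0.24,-0.07,0,0.06,0.06],[0,0.1,0,0,0,0],[0,0,0,0,0,0]]])

```text
clock: 34.57
eef_pos: [452.9, -73.0, 57.2]
tool_rot: [-1.57, -0.003, -0.217]
force: [-0.1, 0.1, -2.8]
width: 38.9
```

```bash
python3 - <<'E'
from h import *
cxy()
E
```

```text
clamp xy -13.9 -34.8 F clamp -0.1 0.0 [-0.1  0.1 -2.8] [-89.9  -0.2 -12.4] [452.9 -73.   57.2] w 38.9
```

apply_moves(commands=[[[0,0.03,0,0,0,0],[0,0,0,0,0,0],[0,0,0,0,0,0]]], claw=64)

```text
clock: 34.82
eef_pos: [453.9, -73.3, 56.9]
tool_rot: [-1.57, -0.005, -0.217]
force: [-0.1, -2.1, -0.7]
width: 64.2
```

apply_moves(commands=[[[0,-0.4,0,0,0,0],[0,-0.8,0,0,0,0],[0,-0.8,0,0,0,0],[0,-0.5,0,0,0,0],[0,-0.1,0,0,0,0],[0,0,0,0,0,0]]])

```text
clock: 35.32
eef_pos: [454.2, -73.2, 166.8]
tool_rot: [-1.57, -0.008, -0.217]
force: [0.3, -1.2, -0.5]
width: 64.2
```

```bash
python3 - <<'E'
from h import *
plan((486,423.5,145,18))
d=shot('top')
print('fresh',[np.round(ray(d,h,67)[:2],1) for h in holes(d['image'],(85,205,165,305))])
E
```

```text
at [454.2 -73.2 166.8] [-89.9  -0.5 -12.4] w 64.2 F [ 0.3 -1.2 -0.5] t 35.32
[[[-0.14,0.039,0.88,0,-0.43,0.0065],[-0.1,0.039,0.88,0,-0.43,0.0065],[-0.069,0.039,0.89,0,-0.43,0.0065],[-0.035,0.039,0.89,0,-0.43,0.0065],[0,0.039,0.89,0,-0.43,0.0065],[0.032,0.039,0.89,0,-0.43,0.0065],[0.066,0.039,0.89,0,-0.43,0.0065],[0.1,0.039,0.88,0,-0.43,0.0065]]]
[[[0.13,0.039,0.88,0,-0.43,0.0065],[0.17,0.039,0.87,0,-0.43,0.0065],[0.2,0.039,0.87,0,-0.43,0.0065],[0.23,0.039,0.86,0,-0.43,0.0065],[0.26,0.039,0.85,0,-0.43,0.0065],[0.21,0.027,0.59,0,-0.3,0],[0.096,0.012,0.25,0,-0.13,0]]]
fresh [array([486.1, 423.7])]
```

apply_moves(commands=[[[-0.14,0,0.88,0,-0.43,0],[-0.1,0,0.88,0,-0.43,0],[-0.07,0,0.89,0,-0.43,0],[-0.04,0,0.89,0,-0.43,0],[0,0,0.89,0,-0.43,0],[0.03,0,0.89,0,-0.43,0],[0.07,0,0.89,0,-0.43,0],[0.1,0,0.88,0,-0.43,0]]], claw=72)

```text
clock: 36.03
eef_pos: [469.4, 209.2, 154.3]
tool_rot: [-1.582, 0.009, 0.075]
force: [0.8, 0.2, -0.5]
width: 72.2
```

apply_moves(commands=[[[0.13,0,0.88,0,-0.43,0],[0.17,0,0.87,0,-0.43,0],[0.2,0,0.87,0,-0.43,0],[0.23,0,0.8,0,-0.43,0],[0.22,0,0.65,0,-0.43,0],[0.15,0,0.4,0,-0.2,0],[0.05,0,0.1,0,-0.05,0],[0,0,0,0,0,0]]])

```text
clock: 36.7
eef_pos: [474.6, 414.5, 134.9]
tool_rot: [-1.58, 0.03, 0.31]
force: [0.3, -0.4, -0.2]
width: 71.8
```

```bash
python3 - <<'E'
from h import *
plan((486,423.5,98,18),(486,423.5,50,18))
E
```

```text
at [474.6 414.5 134.9] [-90.5   1.7  17.7] w 71.8 F [ 0.3 -0.4 -0.2] t 36.7
[[[0.18,0.45,0.069,0.053,-0.025,-0.17],[0.12,0.32,0.046,0.037,-0.018,-0.12],[0.052,0.14,0.019,0.016,-0.0076,-0.052],[0,0.6,0,0,0,0],[0,0.42,0,0,0,0],[0,0.18,0,0,0,0]]]
```

apply_moves(commands=[[[0.18,0.4,0.1,0.05,0,-0.17],[0.12,0.32,0.05,0.04,0,-0.12],[0.05,0.1,0.02,0,0,-0.05],[0,0,0,0,0,0],[0,0,0,0,0,0]]])

```text
clock: 37.12
eef_pos: [484.9, 416.0, 96.3]
tool_rot: [-1.581, 0.007, 0.304]
force: [0.2, 0.2, 1.4]
width: 71.8
```

```bash
python3 - <<'E'
from h import *
plan((486,423.5,95,18),(486,423.5,50,18))
E
```

```text
at [484.9 416.   96.3] [-90.6   0.4  17.4] w 71.8 F [0.2 0.2 1.4] t 37.12
[[[0.057,0.021,0.12,0.081,-0.085,-0.06],[0.025,0.0095,0.051,0.035,-0.036,-0.026],[0,0.56,0,0,0,0],[0,0.39,0,0,0,0],[0,0.17,0,0,0,0]]]
```

apply_moves(commands=[[[0.08,0.03,0.18,0.11,-0.12,-0.08],[0,0.5,0,0,0,0],[0,0.45,0,0,0,0],[0,0.25,0,0,0,0],[0,0,0,0,0,0]]])

```text
clock: 37.53
eef_pos: [489.3, 424.0, 49.4]
tool_rot: [-1.568, -0.007, 0.312]
force: [-0.8, -1.6, 0.5]
width: 71.8
```

```bash
python3 - <<'E'
from h import *
plan((486,423.5,40,18))
E
```

```text
at [489.3 424.   49.4] [-89.8  -0.4  17.9] w 71.8 F [-0.8 -1.6  0.5] t 37.53
[[[-0.059,0.16,0.0088,-0.022,-0.019,0.054],[-0.025,0.071,0,-0.0096,-0.0079,0.023]]]
```

apply_moves(commands=[[[-0.09,0.18,0,0,0,0.07],[0,0.05,0,0,0,0],[0,0,0,0,0,0]]])

```text
clock: 37.78
eef_pos: [486.4, 423.6, 41.2]
tool_rot: [-1.567, -0.002, 0.312]
force: [-0.1, 0.9, 0.2]
width: 71.6
```

apply_moves(commands=[[[0,0,0,0,0,0],[0,0,0,0,0,0],[0,0,0,0,0,0],[0,0,0,0,0,0],[0,0,0,0,0,0]]], claw=30)

```text
clock: 38.2
eef_pos: [486.8, 424.4, 43.1]
tool_rot: [-1.566, -0.004, 0.312]
force: [0.9, 0.2, -2.9]
width: 39.2
```

apply_moves(commands=[[[0,-0.4,0,0,0,0],[0,-0.8,0,0,0,0],[0,-0.8,0,0,0,0],[0,-0.8,0,0,0,0],[0,-0.3,0,0,0,0],[0,0,0,0,0,0]]])

```text
clock: 38.7
eef_pos: [484.2, 420.9, 167.7]
tool_rot: [-1.57, 0.005, 0.312]
force: [0.6, -0.0, -2.1]
width: 39.0
```

```bash
python3 - <<'E'
from h import *
t=cl(-15,35); print(t)
plan((*t,165,-12.4))
d=shot('top'); print('clamp/others',[np.round(ray(d,h,81)[:2],1) for h in holes(d['image'],(200,170,370,315))], 'target',cl(-15,-35))
E
```

```text
[466.86565228  -4.59544035]
at [484.2 420.9 167.7] [-90.    0.3  17.9] w 39.0 F [ 0.6 -0.  -2.1] t 38.7
[[[-0.31,0.0068,-0.83,0,0.5,-0.0051],[-0.27,0.0067,-0.85,0,0.5,-0.0051],[-0.23,0.0065,-0.86,0,0.5,-0.0051],[-0.19,0.0063,-0.87,0,0.5,-0.0051],[-0.16,0.0062,-0.87,0,0.5,-0.0051],[-0.12,0.006,-0.88,0,0.5,-0.0051],[-0.079,0.0059,-0.88,0,0.5,-0.0051],[-0.04,0.0058,-0.89,0,0.5,-0.0051]]]
[[[0,0.0057,-0.89,0,0.5,-0.0051],[0.039,0.0057,-0.89,0,0.5,-0.0051],[0.078,0.0056,-0.88,0,0.5,-0.0051],[0.082,0,-0.62,0,0.35,0],[0.043,0,-0.26,0,0.15,0]]]
clamp/others [array([453.3, -73.4])] target [451.83417937 -72.96249983]
```

apply_moves(commands=[[[-0.31,-0.04,-0.83,0,0.5,0],[-0.27,-0.04,-0.85,0,0.5,0],[-0.23,-0.04,-0.86,0,0.5,0],[-0.19,-0.04,-0.87,0,0.5,0],[-0.16,-0.04,-0.87,0,0.5,0],[-0.12,-0.04,-0.88,0,0.5,0],[-0.08,-0.04,-0.88,0,0.5,0],[-0.04,-0.04,-0.89,0,0.5,0]]])

```text
clock: 39.42
eef_pos: [463.2, 134.2, 167.2]
tool_rot: [-1.57, 0.021, -0.036]
force: [1.8, -0.1, -2.9]
width: 38.7
```

apply_moves(commands=[[[0,0,-0.85,0,0.5,0],[0.04,0,-0.75,0,0.5,0],[0.08,0,-0.6,0,0.45,0],[0.05,0,-0.3,0,0.2,0],[0,0,-0.05,0,0,0],[0,0,0,0,0,0]]])

```text
clock: 39.92
eef_pos: [452.1, 14.9, 159.8]
tool_rot: [-1.585, 0.036, -0.204]
force: [-0.6, -0.7, -3.0]
width: 38.6
```

```bash
python3 - <<'E'
from h import *
t=cl(-15,35)
plan((*t,112,-12.4),(*t,75,-12.4))
E
```

```text
at [452.1  14.9 159.8] [-90.8   2.1 -11.7] w 38.6 F [-0.6 -0.7 -3. ] t 39.92
[[[0.25,0.59,-0.19,0.081,0.073,-0.21],[0.17,0.42,-0.14,0.057,0.051,-0.15],[0.071,0.18,-0.059,0.024,0.022,-0.062],[0,0.65,0,0,0,0],[0,0.28,0,0,0,0]]]
```

apply_moves(commands=[[[0.25,0.5,-0.22,0.08,0.07,-0.21],[0.18,0.4,-0.16,0.06,0.05,-0.15],[0.07,0.15,-0.1,0.02,0.02,-0.06],[0,0,0,0,0,0],[0,0,0,0,0,0]]])

```text
clock: 40.33
eef_pos: [466.8, -2.1, 114.3]
tool_rot: [-1.567, 0.001, -0.206]
force: [0.8, 0.7, -2.0]
width: 38.6
```

```bash
python3 - <<'E'
from h import *
t=cl(-15,35)
cxy()
plan((*t,108,-12.4),(*t,70,-12.4))
E
```

```text
clamp xy -15.6 37.4 F clamp 0.6 0.8 [ 0.8  0.7 -2. ] [-89.8   0.1 -11.8] [466.8  -2.1 114.3] w 38.6
at [466.8  -2.1 114.3] [-89.8   0.1 -11.8] w 38.6 F [ 0.8  0.7 -2. ] t 40.33
[[[0.0097,0.11,-0.043,-0.033,0.083,-0.011],[0,0.047,-0.018,-0.014,0.035,0],[0,0.66,0,0,0,0],[0,0.29,0,0,0,0]]]
```

apply_moves(commands=[[[0,0.1,-0.06,-0.05,0.12,0],[-0.03,0.4,0,0,0,0],[-0.03,0.4,0,0,0,0],[0,0.2,0,0,0,0],[0,0,0,0,0,0]]])

```text
clock: 40.75
eef_pos: [466.6, 0.8, 71.2]
tool_rot: [-1.568, -0.004, -0.212]
force: [0.4, -0.6, -2.8]
width: 38.8
```

```bash
python3 - <<'E'
from h import *
t=cl(-15,35)
cxy()
plan((*t,58,-12.4))
E
```

```text
clamp xy -16.4 40.2 F clamp 0.5 -0.5 [ 0.4 -0.6 -2.8] [-89.8  -0.2 -12.1] [466.6   0.8  71.2] w 38.8
at [466.6   0.8  71.2] [-89.8  -0.2 -12.1] w 38.8 F [ 0.4 -0.6 -2.8] t 40.75
[[[0.024,0.23,-0.091,-0.021,0.037,0.032],[0.011,0.099,-0.039,-0.0091,0.016,0.014]]]
```

apply_moves(commands=[[[0.02,0.24,-0.12,0,0.05,0.05],[0,0.1,0,0,0,0],[0,0,0,0,0,0]]])

```text
clock: 41.0
eef_pos: [467.7, -3.5, 57.8]
tool_rot: [-1.567, -0.002, -0.215]
force: [-0.1, -0.0, -2.4]
width: 39.1
```

apply_moves(commands=[[[0,0.02,0,0,0,0],[0,0,0,0,0,0],[0,0,0,0,0,0]]], claw=64)

```text
clock: 41.25
eef_pos: [469.0, -3.7, 57.9]
tool_rot: [-1.567, -0.004, -0.216]
force: [-0.3, -0.3, 0.2]
width: 64.1
```

apply_moves(commands=[[[0,-0.4,0,0,0,0],[0,-0.8,0,0,0,0],[0,-0.8,0,0,0,0],[0,-0.5,0,0,0,0],[0,-0.1,0,0,0,0],[0,0,0,0,0,0]]])

```text
clock: 41.75
eef_pos: [469.3, -3.8, 167.9]
tool_rot: [-1.566, -0.007, -0.216]
force: [-0.5, 0.1, -0.1]
width: 64.2
```

```bash
python3 - <<'E'
from h import *
cxy()
plan((*cl(91,0),135,-12.4))
E
```

```text
clamp xy -12.8 36.3 F clamp -0.5 -0.0 [-0.5  0.1 -0.1] [-89.7  -0.4 -12.4] [469.3  -3.8 167.9] w 64.2
at [469.3  -3.8 167.9] [-89.7  -0.4 -12.4] w 64.2 F [-0.5  0.1 -0.1] t 41.75
[[[0.65,0.21,-0.23,-0.013,0,0.019],[0.65,0.21,-0.23,-0.013,0,0.019],[0.65,0.21,-0.23,-0.013,0,0.019],[0.45,0.14,-0.16,-0.0093,0,0.013],[0.19,0.062,-0.068,0,0,0.0056]]]
```

apply_moves(commands=[[[0.65,0.2,-0.23,0,0,0.02],[0.65,0.2,-0.23,0,0,0.02],[0.65,0.2,-0.23,0,0,0.02],[0.4,0.1,-0.15,0,0,0.02],[0.1,0,-0.03,0,0,0],[0,0,0,0,0,0],[0,0,0,0,0,0]]], claw=45)

```text
clock: 42.33
eef_pos: [556.9, -59.6, 134.3]
tool_rot: [-1.567, 0.007, -0.213]
force: [-0.2, 1.1, -0.7]
width: 45.8
```

```bash
python3 - <<'E'
from h import *
cxy()
plan((*cl(92,0),125,-12.4),(*cl(92,0),61,-12.4))
d=shot('scene'); u=proj(d,[*cl(20,0),60])[0].astype(int)
c=d['image'][u[1]-75:u[1]+75,u[0]-100:u[0]+100]
cv2.imwrite('pics/b3.png',cv2.cvtColor(cv2.resize(c,None,fx=4,fy=4,interpolation=cv2.INTER_CUBIC),cv2.COLOR_RGB2BGR))
E
```

```text
clamp xy 84.8 0.6 F clamp -0.4 1.1 [-0.2  1.1 -0.7] [-89.8   0.4 -12.2] [556.9 -59.6 134.3] w 45.8
at [556.9 -59.6 134.3] [-89.8   0.4 -12.2] w 45.8 F [-0.2  1.1 -0.7] t 42.33
[[[0.13,0.16,-0.012,-0.027,0.028,-0.055],[0.055,0.07,0,-0.012,0.012,-0.023],[0,0.8,0,0,0,0],[0,0.56,0,0,0,0],[0,0.24,0,0,0,0]]]
```

View pics/b3.png

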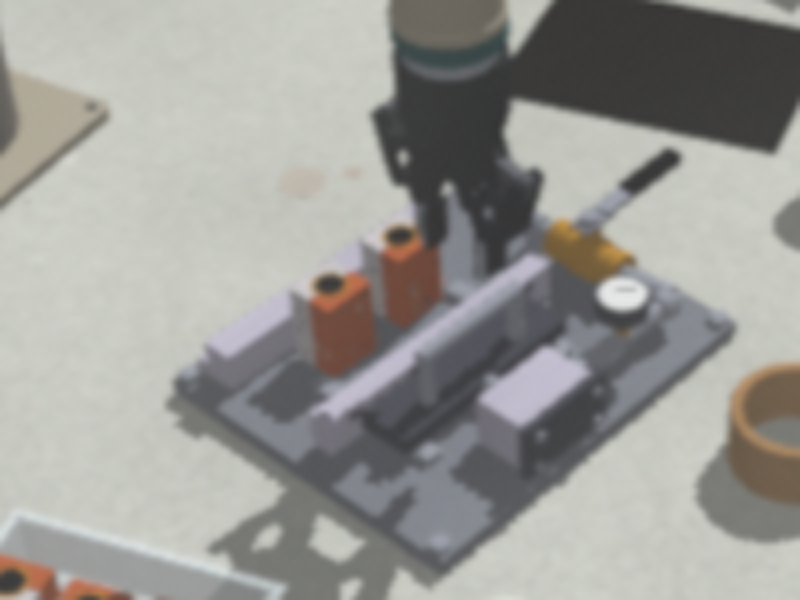

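Both new blocks stand upright by the fixed jaw (holes at (330,285) and (400,236)), seams parallel to the jaws. The lever is still across. Next I'll grip the bar.

apply_moves(commands=[[[0.16,0.2,0,0,0,-0.08],[0,0.8,0,0,0,0],[0,0.6,0,0,0,0],[0,0.2,0,0,0,0],[0,0,0,0,0,0]]])

```text
clock: 42.8
eef_pos: [562.3, -56.6, 61.3]
tool_rot: [-1.566, -0.004, -0.207]
force: [-0.2, -0.4, 0.1]
width: 45.3
```

```bash
python3 -c "
from h import *
cxy()"
```

```text
clamp xy 89.4 4.7 F clamp -0.1 -0.4 [-0.2 -0.4  0.1] [-89.7  -0.2 -11.9] [562.3 -56.6  61.3] w 45.3
```

apply_moves(commands=[[[0,0,0,0,0,0],[0,0,0,0,0,0],[0,0,0,0,0,0],[0,0,0,0,0,0]]], claw=5)

```text
clock: 43.13
eef_pos: [563.1, -55.6, 62.8]
tool_rot: [-1.565, -0.006, -0.206]
force: [1.2, 0.9, -15.5]
width: 10.8
```

apply_moves(commands=[[[-0.25,0.02,0,0,0,0],[-0.25,0,0,0,0,0],[-0.25,0,0,0,0,0],[-0.2,0,0,0,0,0]]])

```text
clock: 43.47
eef_pos: [538.5, -50.0, 62.8]
tool_rot: [-1.56, -0.032, -0.21]
force: [6.5, -2.4, -13.8]
width: 11.0
```

```bash
python3 -c "
from h import *
cxy()"
```

```text
clamp xy 64.7 6.0 F clamp 6.8 -0.9 [  6.5  -2.4 -13.8] [-89.4  -1.8 -12. ] [538.5 -50.   62.8] w 11.0
```

apply_moves(commands=[[[-0.2,0,0,0,0,0.2],[-0.2,0,0,0,0,0.1],[-0.2,0,0,0,0,0.1],[-0.2,0,0,0,0,0]]])

```text
clock: 43.8
eef_pos: [520.3, -45.8, 62.9]
tool_rot: [-1.555, -0.024, -0.213]
force: [20.4, -6.6, -34.1]
width: 11.0
```

```bash
python3 -c "
from h import *
cxy()"
```

```text
clamp xy 46.0 6.2 F clamp 21.4 -2.0 [ 20.4  -6.6 -34.1] [-89.1  -1.4 -12.2] [520.3 -45.8  62.9] w 11.0
```

apply_moves(commands=[[[-0.25,0.05,0,0,0,0.2],[-0.3,0.05,0,0,0,0.2]]])

```text
clock: 43.97
eef_pos: [520.5, -45.8, 62.8]
tool_rot: [-1.548, -0.032, -0.216]
force: [20.6, -8.2, -13.2]
width: 11.0
```

```bash
python3 -c "
from h import *
cxy()"
```

```text
clamp xy 46.2 6.3 F clamp 21.9 -3.6 [ 20.6  -8.2 -13.2] [-88.7  -1.8 -12.4] [520.5 -45.8  62.8] w 11.0
```

apply_moves(commands=[[[0,0,0,0,0,0],[0,0,0,0,0,0],[0,0,0,0,0,0]]], claw=40)

```text
clock: 44.22
eef_pos: [526.0, -47.6, 66.0]
tool_rot: [-1.548, -0.043, -0.218]
force: [0.6, 0.0, 0.5]
width: 40.4
```

apply_moves(commands=[[[0,-0.5,0,-0.2,0,0.3],[0,-0.8,0,-0.2,0,0],[0,-0.6,0,0,0,0],[0,-0.2,0,0,0,0],[0,0,0,0,0,0]]])

```text
clock: 44.63
eef_pos: [518.6, -45.9, 153.2]
tool_rot: [-1.585, -0.005, -0.216]
force: [-0.8, 0.1, -0.7]
width: 39.7
```

```bash
python3 - <<'E'
from h import *
cxy()
g=cl(75,150)+71*uy; print(g)
plan((*g,130,-12.4))
E
```

```text
clamp xy 44.4 5.7 F clamp -0.8 -0.1 [-0.8  0.1 -0.7] [-90.8  -0.3 -12.4] [518.6 -45.9 153.2] w 39.7
[594.70692818 157.73942397]
at [518.6 -45.9 153.2] [-90.8  -0.3 -12.4] w 39.7 F [-0.8  0.1 -0.7] t 44.63
[[[0.13,0.084,0.9,0.028,0,0.01],[0.13,0.086,0.9,0.028,0,0.01],[0.13,0.088,0.9,0.028,0,0.01],[0.13,0.09,0.9,0.028,0,0.01],[0.13,0.092,0.9,0.028,0,0.01],[0.089,0.066,0.63,0.019,0,0.0071],[0.038,0.029,0.27,0.0084,0,0]]]
```

apply_moves(commands=[[[0.13,0.04,0.9,0.03,0,0],[0.13,0.04,0.9,0.03,0,0],[0.13,0.04,0.9,0.03,0,0],[0.13,0.04,0.9,0.03,0,0],[0.13,0.04,0.8,0.03,0,0],[0.09,0.02,0.5,0,0,0],[0.03,0,0.15,0,0,0],[0,0,0,0,0,0]]], claw=34)

```text
clock: 45.3
eef_pos: [586.7, 147.9, 133.1]
tool_rot: [-1.58, 0.01, -0.223]
force: [-0.7, -0.2, -0.4]
width: 34.1
```

```bash
python3 - <<'E'
from h import *
lev()
g=cl(75,150)+71*uy
plan((*g,110,-12.4),(*g,62,-12.4))
d=shot('scene'); u=proj(d,[*cl(40,40),60])[0].astype(int)
c=d['image'][u[1]-75:u[1]+75,u[0]-100:u[0]+100]
cv2.imwrite('pics/b4.png',cv2.cvtColor(cv2.resize(c,None,fx=4,fy=4,interpolation=cv2.INTER_CUBIC),cv2.COLOR_RGB2BGR))
E
```

```text
tcp about pivot: ang 84.5 r 60.0 tool ang 90.4 [586.7 147.9 133.1] [-0.7 -0.2 -0.4]
at [586.7 147.9 133.1] [-90.5   0.6 -12.8] w 34.1 F [-0.7 -0.2 -0.4] t 45.3
[[[0.1,0.4,0.2,0.072,-0.05,-0.079],[0.043,0.17,0.085,0.031,-0.022,-0.034],[0,0.6,0,0,0,0],[0,0.42,0,0,0,0],[0,0.18,0,0,0,0]]]
```

View pics/b4.png

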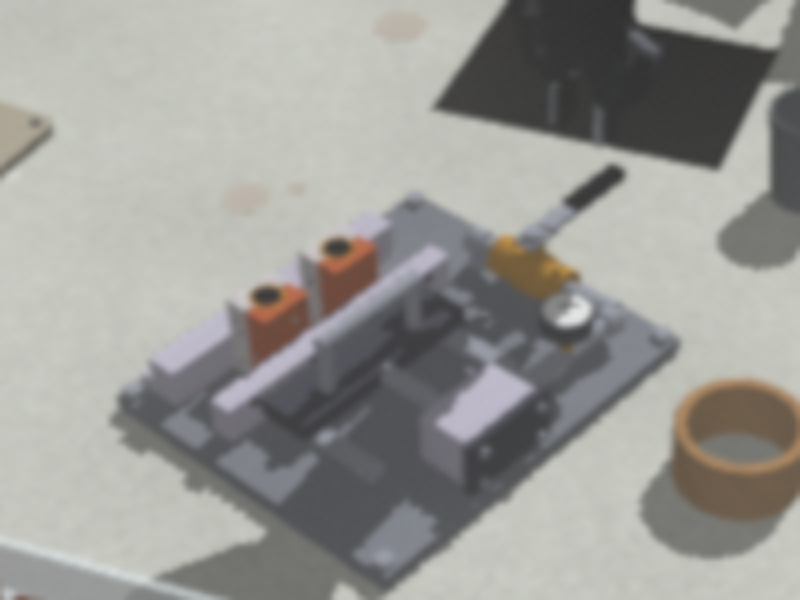

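The jaw is closed on both blocks, which are seated against the fixed jaw (holes at (267,296) and (338,247)). The fingers are above the lever. I'll lower over it next.

apply_moves(commands=[[[0.12,0.3,0.22,0.08,-0.05,-0.1],[0.05,0.2,0.1,0.03,-0.02,0],[0,0,0,0,0,0],[0,0,0,0,0,0]]])

```text
clock: 45.68
eef_pos: [592.7, 149.1, 110.7]
tool_rot: [-1.578, 0.006, -0.224]
force: [-0.3, 0.0, 0.9]
width: 33.8
```

```bash
python3 - <<'E'
from h import *
lev()
g=cl(75,150)+71*uy
plan((*g,62,-12.4))
E
```

```text
tcp about pivot: ang 89.9 r 62.1 tool ang 90.5 [592.7 149.1 110.7] [-0.3  0.   0.9]
at [592.7 149.1 110.7] [-90.4   0.3 -12.9] w 33.8 F [-0.3  0.   0.9] t 45.68
[[[0,0.61,0.12,0.044,-0.046,-0.034],[0,0.43,0.079,0.03,-0.032,-0.024],[0,0.18,0.033,0.013,-0.014,-0.01]]]
```

apply_moves(commands=[[[0,0,0.2,0.08,-0.08,-0.06],[-0.02,0.55,0.02,0,0,0],[-0.02,0.5,0,0,0,0],[0,0.2,0,0,0,0],[0,0,0,0,0,0]]])

```text
clock: 46.1
eef_pos: [595.0, 154.4, 62.3]
tool_rot: [-1.57, -0.005, -0.223]
force: [0.8, -0.4, -0.2]
width: 34.0
```

```bash
python3 -c "
from h import *
lev()"
```

```text
tcp about pivot: ang 90.8 r 67.8 tool ang 90.4 [595.  154.4  62.3] [ 0.8 -0.4 -0.2]
```

apply_moves(commands=[[[-0.2,0.03,0.08,0,-0.5,0],[-0.2,0,0,0,-0.9,0],[-0.2,0,0,0,-0.9,0],[-0.2,0,0,0,-0.9,0],[-0.2,0,0,0,-0.9,0],[-0.2,0,0,0,-0.9,0]]], claw=26)

```text
clock: 46.6
eef_pos: [559.3, 159.9, 66.8]
tool_rot: [-1.575, -0.032, 0.239]
force: [4.5, -0.5, -4.2]
width: 26.1
```

```bash
python3 -c "
from h import *
lev()"
```

```text
tcp about pivot: ang 61.8 r 74.3 tool ang 63.9 [559.3 159.9  66.8] [ 4.5 -0.5 -4.2]
```

apply_moves(commands=[[[-0.22,0.1,-0.03,0,-0.9,0.2],[-0.22,0.05,-0.03,0,-0.9,0.1],[-0.22,0.03,0,0,-0.9,0],[-0.22,0.03,0,0,-0.9,0],[-0.22,0.03,0,0,-0.9,0],[-0.22,0.03,0,0,-0.9,0]]])

```text
clock: 47.1
eef_pos: [529.8, 144.7, 66.3]
tool_rot: [-1.594, -0.046, 0.749]
force: [4.4, 1.1, -2.9]
width: 26.2
```

```bash
python3 -c "
from h import *
lev()"
```

```text
tcp about pivot: ang 36.2 r 75.1 tool ang 34.7 [529.8 144.7  66.3] [ 4.4  1.1 -2.9]
```

apply_moves(commands=[[[-0.22,0.1,-0.05,0.2,-0.9,0.4],[-0.22,0.05,-0.04,0.1,-0.9,0.2],[-0.22,0.03,0,0,-0.9,0],[-0.22,0.03,0,0,-0.9,0],[-0.22,0.03,0,0,-0.9,0],[-0.22,0.03,0,0,-0.9,0]]])

```text
clock: 47.6
eef_pos: [513.4, 118.2, 65.1]
tool_rot: [-1.59, -0.031, 1.267]
force: [0.6, 5.4, -2.6]
width: 25.9
```

```bash
python3 -c "
from h import *
lev()"
```

```text
tcp about pivot: ang 11.9 r 72.5 tool ang 5.0 [513.4 118.2  65.1] [ 0.6  5.4 -2.6]
```

apply_moves(commands=[[[-0.22,0.05,0,0.2,-0.3,0.3],[-0.22,0.03,0,0,-0.3,0.1],[-0.22,0.02,0,0,-0.2,0],[-0.22,0,0,0,-0.1,0]]])

```text
clock: 47.93
eef_pos: [507.3, 98.2, 66.3]
tool_rot: [-1.582, -0.019, 1.37]
force: [1.9, 19.8, -12.1]
width: 25.7
```

```bash
python3 -c "
from h import *
lev()"
```

```text
tcp about pivot: ang -4.7 r 72.8 tool ang -0.9 [507.3  98.2  66.3] [  1.9  19.8 -12.1]
```

Stop reached at 20 N and −4.7°, which puts the lever at about 0. One firm push, then back off and clear away.

apply_moves(commands=[[[-0.3,0.04,0,0,0,0.1],[-0.3,0.04,0,0,0,0.1]]])

```text
clock: 48.1
eef_pos: [507.9, 98.3, 66.4]
tool_rot: [-1.593, -0.043, 1.388]
force: [1.3, 22.4, -11.4]
width: 26.1
```

apply_moves(commands=[[[0.09,0,0,0,0,0],[0,-0.4,0,0,0,0],[0,-0.8,0,0,0,0],[0,-0.8,0,0,0,0],[0,-0.8,0,0,0,0],[0,-0.4,0,0,0,0],[0,0,0,0,0,0]]])

```text
clock: 48.68
eef_pos: [503.3, 104.6, 205.9]
tool_rot: [-1.602, -0.049, 1.413]
force: [-0.1, 0.2, 0.7]
width: 25.8
```

```bash
python3 - <<'E'
from h import *
lev()
plan((440,300,230,60))
E
```

```text
tcp about pivot: ang -0.3 r 77.8 tool ang -3.4 [503.3 104.6 205.9] [-0.1  0.2  0.7]
at [503.3 104.6 205.9] [-91.8  -2.8  81. ] w 25.8 F [-0.1  0.2  0.7] t 48.68
[[[0.77,-0.075,0.39,0.042,0.7,0.1],[0.74,-0.081,0.43,0.042,0.7,0.1],[0.71,-0.086,0.48,0.042,0.7,0.1],[0.68,-0.09,0.52,0.042,0.7,0.1],[0.65,-0.094,0.56,0.042,0.7,0.1],[0.43,-0.068,0.42,0.029,0.49,0.072],[0.18,-0.03,0.19,0.013,0.21,0.031]]]
```

apply_moves(commands=[[[0.77,-0.1,0.4,0,0.7,0.1],[0.74,-0.1,0.43,0,0.7,0.1],[0.71,-0.1,0.48,0,0.7,0.1],[0.68,-0.1,0.52,0,0.7,0.1],[0.6,-0.1,0.5,0,0.7,0.1],[0.3,-0.05,0.3,0,0.3,0],[0,0,0,0,0,0],[0,0,0,0,0,0]]])

```text
clock: 49.35
eef_pos: [445.5, 284.1, 233.3]
tool_rot: [-1.605, -0.012, 1.065]
force: [-0.1, -1.4, 0.2]
width: 26.1
```

```bash
python3 - <<'E'
from h import *
d=shot('top','topE'); im=d['image']
H=[ray(d,h,81)[:2] for h in sorted(holes(im,(200,170,370,315)))]
print('clamp blocks (clamp xy)',[(((p-O)@ux).round(1),((p-O)@uy).round(1)) for p in H])
print('tub',tub()[0],[np.round(ray(d,h,69)[:2],1) for h in holes(im,(375,195,480,325))])
c=im[120:320,200:480]; s=shot('scene')['image']
cv2.imwrite('pics/end.png',cv2.cvtColor(cv2.resize(c,None,fx=2.8,fy=2.8,interpolation=cv2.INTER_CUBIC),cv2.COLOR_RGB2BGR))
u=proj(shot('scene'),[*cl(20,20),60])[0].astype(int)
cv2.imwrite('pics/end2.png',cv2.cvtColor(cv2.resize(s[u[1]-75:u[1]+75,u[0]-100:u[0]+100],None,fx=4,fy=4,interpolation=cv2.INTER_CUBIC),cv2.COLOR_RGB2BGR))
E
```

```text
clamp blocks (clamp xy) [(np.float64(-21.4), np.float64(37.1)), (np.float64(-22.0), np.float64(-35.4))]
tub ((483.503173828125, -385.5179443359375), (202.32745361328125, 155.0076904296875), 8.23381233215332) [array([ 426.3, -398.4]), array([ 484.1, -391.2]), array([ 541.1, -379.5])]
```

View pics/end.png

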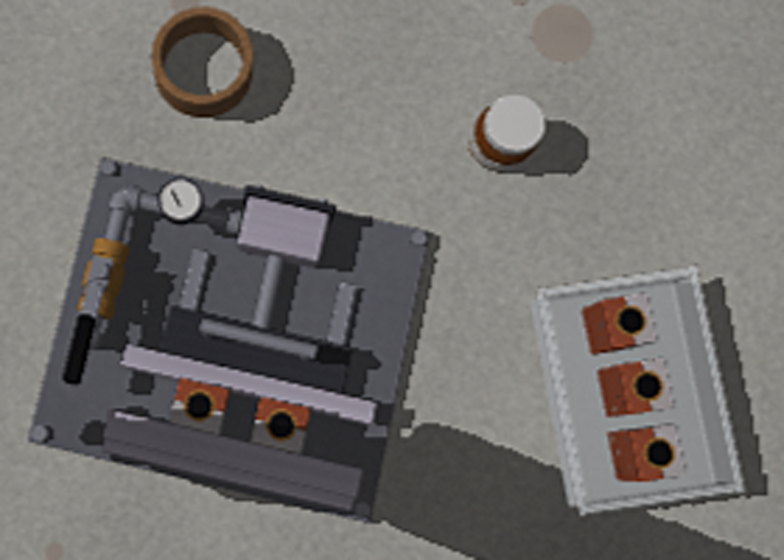

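View pics/end2.png

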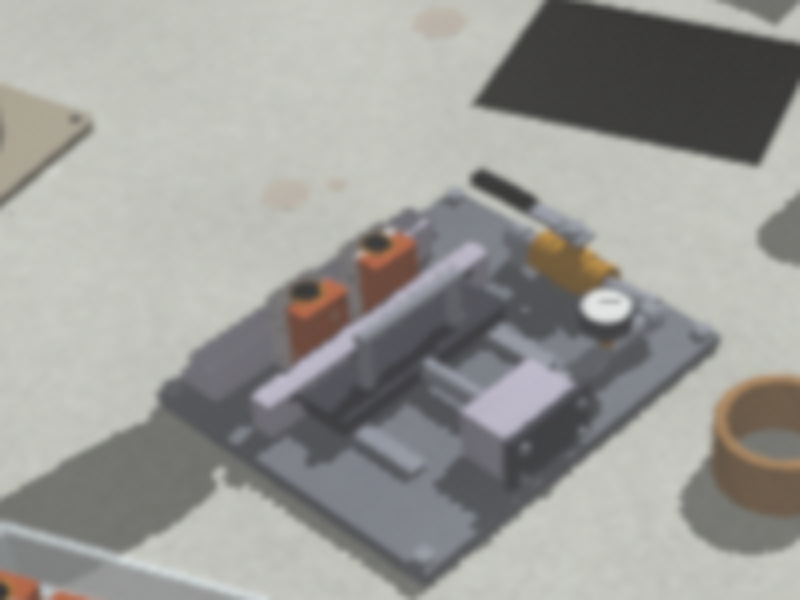

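The lever lies along the pipe with its grip at (78,350) in the top crop. The jaw is shut on both new blocks, and the three set blocks stand in the tub. The tape roll and jar stand undisturbed. Handing in.

```bash
python3 -c "
from h import *
from cell import finish_job
d=shot('top'); g=ray(d,((78+.5)/2.8-.5+200,(350+.5)/2.8-.5+120),82)[:2]-cl(75,150); print('lever deg',np.degrees(np.arctan2(g@uy,-(g@ux))))
print(finish_job())"
```

```text
lever deg -0.0824129198216577
the job is handed in; nothing more can be done
None
```

The job is done and handed in at about 49 s on the robot's clock, well under the 210 s limit. I did the steps in the order you asked:

1. I shut the air off at the lever and pulled the jaw back to its stop.
2. I stood the three set blocks side by side on the tub floor, with gaps of about 14 mm.
3. I stood the two new blocks in the clamp with their seams parallel to the jaws.
4. I pushed the jaw up against them with about 21 N, then turned the air back on against its stop.

**Last checks:**
- **Lever:** it measured about 0° in the last image, so the air is fully on.
- **New blocks:** both are upright, at clamp x about -21.4 and -22.0 mm. The set blocks had measured about -21 mm there, so the new ones are seated against the fixed jaw to within about 1 mm.
- **Set blocks:** all three are standing in the tub.
- **Tub:** the blocks' positions did not change between looks, so it stayed put. The last automatic tub outline came out too wide (155 mm instead of 148), because blocks or shadow got into the mask, so I relied on the block positions instead.
- **Bystanders:** the tape roll and jar look undisturbed in the last pictures. The cup was outside the final crops; I never worked near it, but I did not check it at the end.

The gripper held its set opening when it was clear of objects, and the largest wrist force I saw was about 40 N, against the 120 N limit.

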